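Pack the leather maul into its travel carrier

ROBOT

A 6-joint arm with a two-finger parallel gripper is mounted at the origin on the work surface. World frame = base frame: x ahead of the robot, y to its left, z up, the work surface at z = 0. Lengths are in m, angles in rad, forces in N, time in s.
With the tool pointing down it reaches from about 0.4 to 0.825 m from the base axis. Payload 7 kg.
Tool frame: the origin (TCP) lies midway between the tips of the shut fingers; the grasp point (between the pads) lies 19 mm behind it; z points along the fingers, y is the line along which they close (so a half turn about z gives the same grasp; the last joint's range is limited). The gripper opens to 88 mm and grips with 3 to 60 N. Pads are 19 mm wide; open, the fingers measure 130 mm over their backs; the gripper's body (78 mm by 193 mm) begins 47 mm behind the grasp point.
Start: joints at [1.587, 0.359, 0.012, 0, -1.224, -0.288], TCP at [0.181, 0.65, 0.202] pointing down, gripper open.
Joint ranges: [-3.07, 3.07], [-1.43, 2.12], [-1.02, 1.25], [-3.03, 1.67], [-3.05, -0], [-3.03, 3.03]. Speed limits (rad/s): [2.39, 2.39, 3.01, 3.14, 3.14, 3.14].

INTERFACE

Orientations are given as [roll, pitch, yaw] about the fixed x, y, z axes, in that order (R = Rz(yaw) Ry(pitch) Rx(roll)).
In Python, from station import get_state, grab_frame, calibration, job_done, boxes_of, regions_of, spot_point gives the robot as it stands. The module is installed in compiled form; this text tells all that it offers.
- The arm moves only by the tool arm_command, never from a script. Its argument "commands" is a list of rows, each an object of numbers: "tx", "ty", "tz": the shift along the tool's x, y, z each as a share of 25 cm, from -1 to 1; "twist": the turn about the tool's z as a share of 180 degrees, from -1 to 1. A call has exactly 8 rows; each row is the pose to reach, as a shift and turn from the pose commanded when the call began, along the tool's axes at that moment, turning the shorter way round; what a row does not reach only later rows make up. A row lasts 1/12 s, in which the tool goes at most 41.7 mm and 7.16 degrees, less where a joint would pass 70% of its speed; a pose out of reach is approached as far as the arm can. A call with a number of a shift or a turn outside -1 to 1 is refused whole. A call with a gripper value outside its range is refused whole. "claw" is the opening, from 0 (shut) to 1 (fully open), set as the call begins (left out, the last holds). The fingers move at their own pace and stop on an object; "grip_force" is the grip in N (left out, the last holds). Time passes only in rows, so rows that repeat a pose let the fingers close, or fill a call up. It gives the time, the measured TCP pose, the force, the opening and the grip force at its end, in the units of the state.
- get_state(): the state, without advancing time (a new reading comes with each control period).
- grab_frame(name): name is "side" or "top"; returns the picture (420x560x3 uint8, red, green, blue); there is no depth.
- calibration(name): a dict with "camera_matrix" (3x3 intrinsics, pixels), "k1" (the pictures are not rectified: a ray, as slopes to the right and down, at radius r is drawn at 1 + k1 r^2 times it, then the intrinsics apply), "extrinsics" (4x4, takes a point from camera to world coordinates). Camera axes: x right, y down, z forward; pixel columns grow to the right and rows downward; lengths in m; the calibration is good to about 2 mm. A picture is of the moment at which its call begins. calibration takes no time and is no camera call.
- job_done(): hands the job in; it is judged then, once.
Trained networks look in the newest picture that a camera, given by its name, has taken for a name from the list of things; names that differ only in an ending like _2 or _b are one class to them, and where a whole thing is asked for, a point or a joint stands for the part that bears it (a point fixed in the world has none). Each returns a list of dicts, best first, with "score" (0 to 1); they miss things now and then, are a little off and sometimes report something else, mostly with a low value. They report only what shows in the picture. A call takes as long as a camera call. They do not tell look-alikes from the thing itself.
- boxes_of(query, camera): "rect" ([left, top, right, bottom] in pixels, round what is visible of it).
- regions_of(query, camera): "region" (420x560 bool, what is visible of it) and "rect" ([left, top, right, bottom] in pixels, round what is visible of it).
- spot_point(query, camera): "uv" ([column, row] in pixels: a listed point, or the origin of a listed thing).
The state is a dict: "t": time; "q": joint angles; "qd": joint speeds; "joint_efforts": joint torques, N m; "eef_pos": TCP position; "ee_rot": TCP orientation; "force": force on the tool from outside, world axes, zero at the start; "moment": the same for the moment, N m; "width": finger opening in m; "gripper_force": force on a finger pad.
Only numpy, scipy, OpenCV 4.12 (cv2) and the standard library are available. Lean on these libraries where they do the work, as an engineer would, in place of code of your own. Each camera call takes 0.05 s, during which the arm holds its last target. There are 200 camera calls.

TASK

Lift the maul up and off its forked hook and set it down gently, head down and upright, in the bay of the wooden travel carrier. Then swing the carrier's brass gate fully closed into its catch, let go, and leave the other things on the bench where they are.

Things in the scene. Friction and masses are not known exactly. Their poses are not given: they have to be found in the camera images.
- maul: Leatherworker's maul, 0.28 kg, 180 mm tall, z up. Origin: centre of the head's flat underside. From there: white plastic head 58 mm dia., 0-60 mm; dark handle 16 mm dia. to 140 mm (flared to 27 mm below 72 mm); square wooden pommel 36 x 36 mm, brass cap, 140-180 mm, sides facing x and y. Starts hanging upright and still, pommel's flat underside on the fork's two prongs.
- pommel (a point): Point on the maul's axis in the pommel, 160 mm above the head's lower face (20 mm above the pommel's underside, 20 mm below its top).
- stand: Fixed hook stand, left or right. Origin: centre of the underside of its dark wooden base, 120x120x15 mm; z up. Steel post, 16 mm dia., 200 mm tall, at x=+50 mm. From it two level prongs, 8 mm thick, at y=+/-15.5 mm (gap 23), run to -x, open at that end, with upturned tips at x=-40 mm, 14 mm (axis) higher. To free the maul: lift 20 to 50 mm, draw it 80 mm or more to the stand's -x.
- fork_rest (a point): Point midway between the prongs, level with their top (194 mm above the table), at x = -5 mm, y = 0 of the stand, axes as the stand. The maul hangs with its axis within 5 mm of this point, its x axis within 0.2 rad of the stand's.
- carrier: Wooden carrier, fixed, on the other side. Origin: centre of the base board's underside (120 in x, 170 in y, 12 mm thick); z up. Mid bay 80x80 mm inside, rim 6 mm thick, top at height 34 mm. Two 18 mm square rear posts (x=+42, y=+/-68, height 107) with a steel rail, 10 mm thick, along y at height 95. Front posts (x=-42, y=+/-68, height 84): +y has the gate hinge, -y the brass catch (height 110).
- bay_floor (a point): Centre of the bay's floor, 12 mm above the table, axes as the carrier.
- gate_arm (a joint): Angle (rad) of the gate, a brass bar 10 mm square, 140 mm long, level at height 97 mm, turning about the vertical through gate_hinge. 0 = fully closed, at its stop in the catch, along the carrier's -y from the hinge; grows to 1.4 as its free end swings out to the carrier's -x. Starts 0.7 to 1.2. Stays where left; about 0.5 N at the knob moves it; no spring.
- gate_hinge (a point): Point on the gate's vertical hinge axis, at x = -42 mm, y = +68 mm of the carrier, 97 mm above the table, axes as the carrier. The gate knob is 132 mm from it.
- gate_knob (a point): Red upright round knob on the gate's free end, 14 mm diameter, standing from the bar (whose top is 102 mm above the table) up to 139 mm above the table. This point is on its axis, 10 mm below its top (129 mm above the table).
- dye_jar: Amber jar with black cap, 52 mm diameter, 85 mm tall. Origin: centre of its underside. Leave it alone.
- awl: Small awl with a wooden handle, 150 mm long, lying on the table. Leave it alone.
- rivet_case: Clear hardware case with grey lid, 112 x 82 x 36 mm. Origin: centre of its underside. Leave it alone.
Mind the look-alikes: they are no part of the job. Leave any blue or purple look-alike of the maul alone.

How it is judged:
By the outcome, as a careful person would: the job done as asked, in the order asked, and still so for the second after the job is handed in, with the robot touching nothing.
It also fails if it takes over 58 s, if anything falls off the work surface, if the arm or the gripper's body presses on something with over 40 N, if the wrist force passes 120 N, or if a joint passes its speed limit or range.

## Working session

There is one attempt and no reset: what is moved stays moved. The work goes in short steps, Python scripts to look and compute and a tool call to move; the robot and the scene stay as the last step left them, time stands still between calls to the robot, and variables do not carry over. Pictures are saved under pics/ and viewed, at most 10 in all, crops included, and the job is handed in when it is done.

Besides the shell and the picture viewer there is one more tool, called after "Request:" as name(argument=value, ...), one argument or row to a line, values as JSON. arm_command: Moves the arm, as the interface text tells. Shift numbers are shares of 25 cm and turn numbers shares of 180 degrees, none past 1 either way. Its arguments: {"type":"object","properties":{"commands":{"type":"array"},"claw":{"type":"number"},"grip_force":{"type":"number"}},"required":["commands"]}

```bash
mkdir -p pics
cat > h.py <<'E'
import numpy as np, cv2
from station import *
def cam(n):
    c=calibration(n); return np.array(c["camera_matrix"]),c["k1"],np.array(c["extrinsics"])
def ray(n,uv):
    K,k1,T=cam(n)
    p=cv2.undistortPoints(np.array([[uv]],float),K,np.array([k1,0,0,0.]))[0,0]
    d=T[:3,:3]@np.array([p[0],p[1],1]); return T[:3,3],d/np.linalg.norm(d)
def at_z(n,uv,z):
    o,d=ray(n,uv); return o+d*(z-o[2])/d[2]
def tri(uv1,uv2,n1="side",n2="top"):
    o1,d1=ray(n1,uv1);o2,d2=ray(n2,uv2)
    A=np.stack([d1,-d2],1);s=np.linalg.lstsq(A,o2-o1,rcond=None)[0]
    a,b=o1+d1*s[0],o2+d2*s[1]; return (a+b)/2,np.linalg.norm(a-b)
def proj(n,P):
    K,k1,T=cam(n);R=T[:3,:3].T
    return cv2.projectPoints(np.atleast_2d(np.array(P,float)),cv2.Rodrigues(R)[0],-R@T[:3,3],K,np.array([k1,0,0,0.]))[0][:,0]
def save(n,f):
    im=grab_frame(n);cv2.imwrite("pics/"+f,im[:,:,::-1]);return im
E
python3 - <<'E'
from h import *
np.set_printoptions(precision=4,suppress=True)
a=save("side","s0.png");b=save("top","t0.png")
cv2.imwrite("pics/both.png",cv2.resize(np.vstack([a,b]),(400,600))[:,:,::-1])
for q in ["maul","pommel","stand","fork_rest","carrier","bay_floor","gate_hinge","gate_knob"]:
    for n in ["side","top"]:
        print(q,n,[(np.round(r["uv"],1).tolist(),round(r["score"],2)) for r in spot_point(q,n)])
for n in ["side","top"]: print(n,cam(n)[2][:3,3],cam(n)[2][:3,2])
print(get_state())
E
```

```text
maul side [([178.4, 295.0], 0.94), ([246.3, 298.0], 0.87), ([221.8, 371.7], 0.59)]
maul top [([203.6, 192.0], 0.82), ([213.6, 139.7], 0.67), ([153.5, 188.6], 0.64)]
pommel side [([213.3, 336.5], 0.9), ([165.6, 255.7], 0.84), ([239.8, 253.4], 0.56)]
pommel top [([190.7, 177.5], 0.9), ([139.2, 176.1], 0.64), ([206.0, 121.1], 0.58)]
stand side [([243.2, 312.6], 0.93)]
stand top [([208.4, 196.9], 0.82)]
fork_rest side [([234.6, 258.0], 0.8)]
fork_rest top [([194.9, 178.1], 0.86)]
carrier side [([282.0, 174.1], 0.66)]
carrier top [([370.5, 195.9], 0.72)]
bay_floor side [([278.4, 174.2], 0.79)]
bay_floor top [([366.7, 202.9], 0.81)]
gate_hinge side [([291.3, 171.5], 0.64)]
gate_hinge top [([350.8, 210.5], 0.59)]
gate_knob side [([334.7, 141.8], 0.6), ([291.0, 171.1], 0.45)]
gate_knob top [([387.4, 255.2], 0.54), ([207.1, 196.4], 0.31)]
side [0.4332 0.6702 0.8873] [ 0.1112 -0.6331 -0.766 ]
top [0.381  0.0488 1.2124] [ 0.1612 -0.0109 -0.9869]
{'t': 0.9, 'q': array([ 1.5871,  0.3586,  0.0119,  0.    , -1.2241, -0.2881]), 'qd': array([ 0.0013,  0.0004,  0.0001, -0.0012,  0.0004,  0.0002]), 'joint_efforts': array([  0.0011, -58.2355,  29.3308,   7.0016,   0.0127,  -0.    ]), 'eef_pos': array([0.1812, 0.6502, 0.2025]), 'ee_rot': array([-3.1415,  0.    , -0.2718]), 'force': array([ 0.0475, -0.006 , -0.5511]), 'moment': array([-0.0351, -0.0179,  0.0077]), 'gripper_force': 0.0, 'width': 0.08771635225723202}
```

View pics/s0.png

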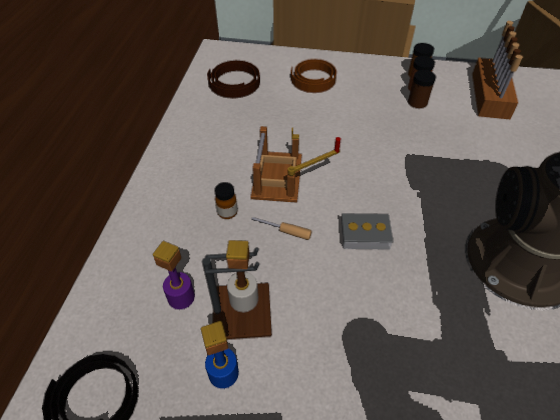

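View pics/t0.png

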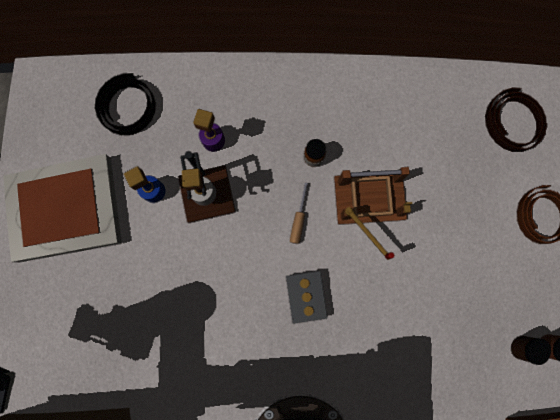

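The three maul candidates are white (side 243,290 / top 203,190, hanging on the fork), purple (side 178,290 / top 211,137) and blue (side 222,370 / top 152,188). The white-headed one on the fork fits the description. Next I'll measure, then confirm it in a crop with the model overlaid.

```bash
cat >> h.py <<'E'
def best(q,n,near=None):
    r=spot_point(q,n)
    if near is not None: r=sorted(r,key=lambda e:np.hypot(*(np.array(e["uv"])-near)))
    return np.array(r[0]["uv"])
def T2(o,yaw,pts):
    c,s=np.cos(yaw),np.sin(yaw);p=np.atleast_2d(np.array(pts,float))
    return np.c_[o[0]+c*p[:,0]-s*p[:,1],o[1]+s*p[:,0]+c*p[:,1],p[:,2]]
E
python3 - <<'E'
from h import *
np.set_printoptions(precision=4,suppress=True)
a=cv2.imread("pics/s0.png");b=cv2.imread("pics/t0.png")
P={"pommel":((239.8,253.4),(190.7,177.5),.212),"fork":((234.6,258),(194.9,178.1),.194),"maul":((246.3,298),(203.6,192),.052),"stand":((243.2,312.6),(208.4,196.9),0),"bay":((278.4,174.2),(366.7,202.9),.012),"carrier":((282,174.1),(370.5,195.9),0),"hinge":((291.3,171.5),(350.8,210.5),.097),"knob":((334.7,141.8),(387.4,255.2),.129)}
for k,(s,t,z) in P.items():
    p,g=tri(s,t);print(k,p,round(g,4),"z-plane side",at_z("side",s,z)[:2],"top",at_z("top",t,z)[:2])
# colour: red knob, steel etc
for n,im in (("side",a),("top",b)):
    h=cv2.cvtColor(im,cv2.COLOR_BGR2HSV);m=((h[...,0]<5)|(h[...,0]>174))&(h[...,1]>170)&(h[...,2]>90)
    c=cv2.connectedComponentsWithStats(m.astype(np.uint8))
    print(n,[(c[3][i],c[2][i]) for i in range(1,c[0]) if c[2][i,4]>12])
s1=cv2.resize(a[115:235,240:350],None,fx=4,fy=4,interpolation=3)
s2=cv2.resize(b[155:275,325:425],None,fx=4,fy=4,interpolation=3)
cv2.imwrite("pics/c1.png",np.hstack([s1[:480,:400],s2[:480]]))
s1=cv2.resize(a[230:350,190:290],None,fx=4,fy=4,interpolation=3)
s2=cv2.resize(b[130:250,150:250],None,fx=4,fy=4,interpolation=3)
cv2.imwrite("pics/c2.png",np.hstack([s1,s2]))
E
```

```text
pommel [0.5871 0.2335 0.2179] 0.0083 z-plane side [0.5842 0.2302] top [0.5926 0.2348]
fork [0.5953 0.2294 0.1935] 0.0001 z-plane side [0.5951 0.2297] top [0.5953 0.2293]
maul [0.5863 0.2315 0.0565] 0.0096 z-plane side [0.5822 0.2296] top [0.5921 0.2323]
stand [ 0.5923  0.2302 -0.0134] 0.001 z-plane side [0.5904 0.2367] top [0.5895 0.2282]
bay [ 0.5811 -0.1568  0.0171] 0.0072 z-plane side [ 0.5857 -0.1621] top [ 0.5783 -0.1576]
carrier [ 0.5862 -0.1669  0.011 ] 0.019 z-plane side [ 0.5784 -0.1755] top [ 0.5979 -0.1693]
hinge [ 0.5462 -0.1084  0.0838] 0.0046 z-plane side [ 0.542  -0.0953] top [ 0.5465 -0.1067]
knob [ 0.4472 -0.1821  0.1282] 0.0045 z-plane side [ 0.4494 -0.1814] top [ 0.4449 -0.1818]
side [(array([337.8065, 142.5806]), array([336, 137,   4,  15,  31], dtype=int32))]
top [(array([390.7333, 255.3333]), array([389, 254,   5,   4,  15], dtype=int32))]
```

View pics/c1.png

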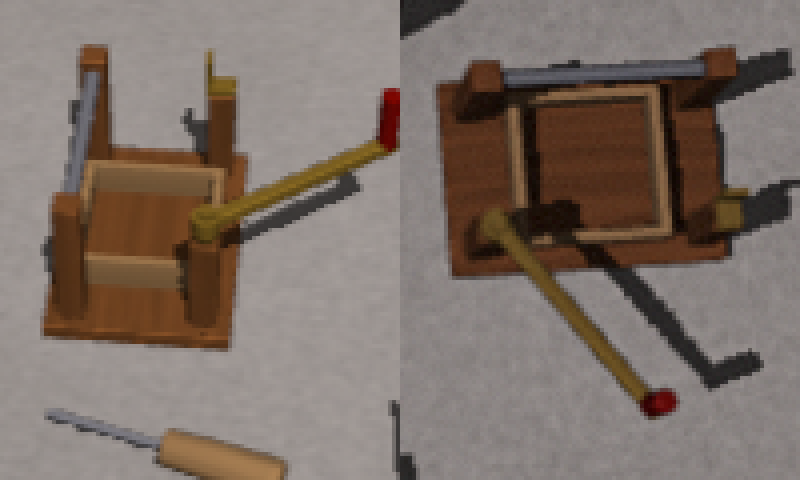

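View pics/c2.png

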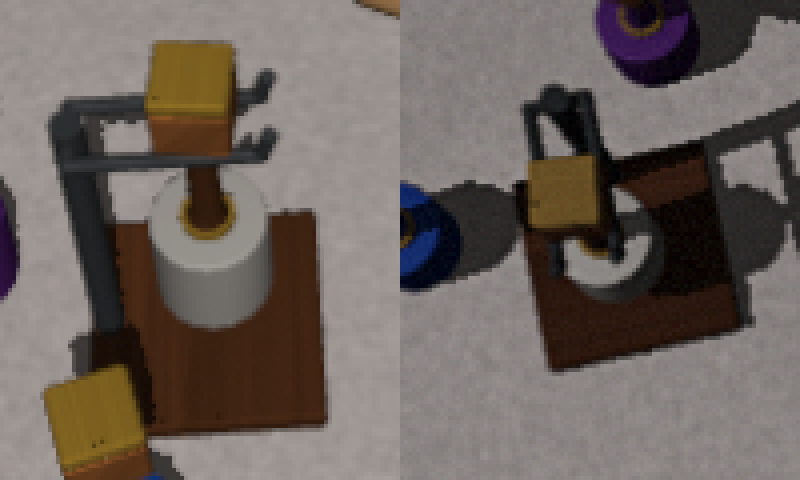

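```bash
cat > fit.py <<'E'
from h import *
from scipy.optimize import least_squares
np.set_printoptions(precision=4,suppress=True)
def fit(x0,obs,name):
    N=[o[0] for o in obs];L=np.array([o[1] for o in obs],float);U=np.array([o[2] for o in obs],float)
    def f(x):
        W=T2(x[:2],x[2],L);r=[]
        for i,n in enumerate(N): r.append(proj(n,W[i])[0]-U[i])
        return np.array(r)
    s=least_squares(lambda x:f(x).ravel(),x0,loss="soft_l1");print(name,s.x);print(f(s.x).round(1).tolist());return s.x
def C(side,x,y,o): # crop pixel -> image pixel
    return ((x+.5)/4-.5+o[0],(y+.5)/4-.5+o[1])
E
python3 - <<'E'
from fit import *
S=lambda x,y:C(0,x,y,(240,115)); Tp=lambda x,y:C(0,x-400,y,(325,155))
m=1e-3
ob=[("side",(60,85,0),S(45,338)),("side",(-60,85,0),S(229,350)),("side",(-60,-85,12),S(248,153)),
("top",(-60,85,0),Tp(455,276)),("top",(60,85,12),Tp(438,85)),("top",(-60,-85,0),Tp(730,259)),
("side",(42,-68,107),S(94,54)),("side",(42,68,107),S(67,202)),("top",(42,68,107),Tp(487,77)),("top",(42,-68,107),Tp(721,63)),
("side",(-42,68,102),S(205,216)),("top",(-42,68,102),Tp(492,224)),
("top",(-46,46,34),Tp(530,244)),("top",(46,-46,34),Tp(660,85)),("top",(-46,-46,34),Tp(670,232))]
c=fit([.583,-.16,0],[(n,np.array(l)*m,u) for n,l,u in ob],"carrier")
S=lambda x,y:C(0,x,y,(190,230)); Tp=lambda x,y:C(0,x-400,y,(150,130))
ob=[("side",(-60,60,0),S(327,426)),("side",(-60,-60,15),S(315,211)),("top",(-60,60,0),Tp(552,371)),("top",(-60,-60,0),Tp(741,325)),("top",(60,-60,15),Tp(704,143)),
("top",(50,0,200),Tp(556,93)),("side",(50,0,200),S(66,108)),("side",(-40,-15.5,206),S(267,74)),("side",(-40,15.5,206),S(268,132))]
st=fit([.59,.23,0],[(n,np.array(l)*m,u) for n,l,u in ob],"stand")
ob=[("side",(18,-18,234),S(155,41)),("side",(-18,-18,234),S(235,44)),("side",(-18,18,234),S(233,100)),("side",(18,18,234),S(147,97)),
("top",(18,18,234),Tp(530,159)),("top",(18,-18,234),Tp(599,156)),("top",(-18,-18,234),Tp(603,225)),("top",(-18,18,234),Tp(529,229))]
mp=fit([.59,.23,0],[(n,np.array(l)*m,u) for n,l,u in ob],"pommel")
print("fork",T2(st[:2],st[2],[-.005,0,.194]))
h=T2(c[:2],c[2],[-.042,.068,.097])[0];print("hinge",h)
k,g=tri((336.9,142),(389.3,255));print("knob col",k,g,at_z("side",(337.5,143),.122),at_z("top",(389.5,255.3),.137))
for kn in (k,np.array([.447,-.182])):
    d=kn[:2]-h[:2];a=np.arctan2(d[1],d[0]);print("r",np.hypot(*d),"angle",(-np.pi/2-(a-c[2])))
E
```

```text
carrier [ 0.5919 -0.1667  0.0829]
[[-1.0, -0.8], [-0.1, -0.7], [-0.6, -1.0], [-1.1, 1.3], [-0.5, -0.3], [-1.4, 0.6], [-0.8, -1.1], [-0.5, -0.9], [-0.2, 0.1], [0.2, -0.1], [-0.0, -0.8], [1.6, 0.5], [-2.4, 0.6], [-0.9, 0.0], [0.6, 0.9]]
stand [0.5954 0.2328 0.2142]
[[-0.8, 0.2], [0.5, -1.4], [-0.7, 0.7], [0.3, 2.6], [0.0, -0.5], [0.2, 1.5], [-0.6, 2.0], [-0.3, -0.5], [-0.4, -0.5]]
pommel [0.5869 0.2305 0.1059]
[[0.1, -2.7], [0.5, -2.4], [-1.3, 0.8], [-0.9, 0.4], [-0.8, 0.7], [-0.2, -0.2], [-0.1, 0.2], [0.5, 0.8]]
fork [[0.5906 0.2317 0.194 ]]
hinge [ 0.5444 -0.1024  0.097 ]
knob col [ 0.4449 -0.1869  0.1243] 0.0015085344044514209 [ 0.4424 -0.1861  0.122 ] [ 0.4443 -0.1846  0.137 ]
r 0.1305396786454283 angle 0.9493118149905491
r 0.1257874088975046 angle 0.9683603050542935
```

Request:
arm_command(
  commands=[
    {"tx":0.05,"ty":0.03,"tz":-0.12,"twist":-0.02},
    {"tx":0.17,"ty":0.1,"tz":-0.24,"twist":-0.04},
    {"tx":0.3,"ty":0.18,"tz":-0.36,"twist":-0.06},
    {"tx":0.44,"ty":0.26,"tz":-0.4,"twist":-0.08},
    {"tx":0.58,"ty":0.34,"tz":-0.4,"twist":-0.1},
    {"tx":0.72,"ty":0.42,"tz":-0.4,"twist":-0.12},
    {"tx":0.86,"ty":0.5,"tz":-0.4,"twist":-0.12},
    {"tx":0.98,"ty":0.57,"tz":-0.4,"twist":-0.12},
  ],
  claw=1,
)

```text
t: 1.57
eef_pos: [0.38, 0.4455, 0.303]
ee_rot: [-3.141, -0.0, 0.106]
force: [1.2, 0.2, 1.0]
width: 0.0875
gripper_force: 0.0
```

```bash
cat > go.py <<'E'
import sys,numpy as np
from station import get_state
def go(x,y,z,yaw):
    s=get_state();p=s["eef_pos"];w=s["ee_rot"][2];d=np.array([x,y,z])-p
    dy=(yaw-w+np.pi)%(2*np.pi)-np.pi
    print("at",p.round(4),"rot",s["ee_rot"].round(4),"F",s["force"].round(2),"t",round(s["t"],2),"w",round(s["width"],4))
    print("tx %.3f ty %.3f tz %.3f twist %.3f"%((d[0]*np.cos(w)+d[1]*np.sin(w))/.25,(d[0]*np.sin(w)-d[1]*np.cos(w))/.25,-d[2]/.25,-dy/np.pi))
if __name__=="__main__": go(*map(float,sys.argv[1:5]))
E
python3 go.py .589 .231 .29 .106
```

```text
at [0.38   0.4455 0.303 ] rot [-3.1407e+00 -5.0000e-04  1.0590e-01] F [1.21 0.18 1.03] t 1.57 w 0.0875
tx 0.741 ty 0.942 tz 0.052 twist -0.000
```

Request:
arm_command(
  commands=[
    {"tx":0.09,"ty":0.12},
    {"tx":0.19,"ty":0.24},
    {"tx":0.29,"ty":0.37},
    {"tx":0.39,"ty":0.5},
    {"tx":0.5,"ty":0.63},
    {"tx":0.6,"ty":0.76},
    {"tx":0.68,"ty":0.87},
    {"tx":0.74,"ty":0.94},
  ],
)

```text
invalid input
```

Run:
```python
from h import *
a=save("side","s1.png");b=save("top","t1.png")
s1=cv2.resize(a[200:320,180:300],None,fx=4,fy=4,interpolation=3)
s2=cv2.resize(b[110:230,150:230],None,fx=4,fy=4,interpolation=3)
cv2.imwrite("pics/c3.png",np.hstack([s1,s2])[:,:,::-1])
import go;go.go(.589,.231,.199,.106)
```

```text
at [0.382  0.4434 0.3033] rot [-3.1413e+00 -9.0000e-04  1.0080e-01] F [-0.34  0.38  0.07] t 1.67 w 0.0876
tx 0.738 ty 0.929 tz 0.417 twist -0.002
```

View pics/c3.png

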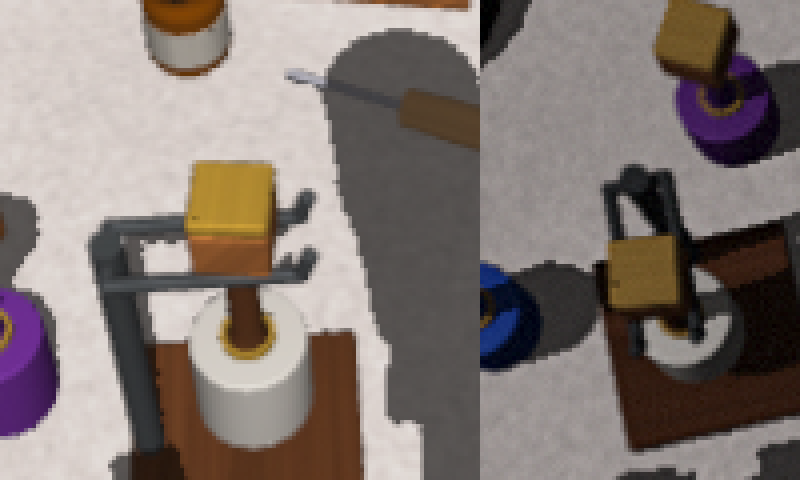

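The move was refused because every row needs all four fields, so the scene hasn't changed: white maul on the fork, with its pommel at side ~(237,250) and top ~(190,177). I'll resend with full rows.

Request:
arm_command(
  commands=[
    {"tx":0.09,"ty":0.12,"tz":0,"twist":0},
    {"tx":0.19,"ty":0.24,"tz":0,"twist":0},
    {"tx":0.29,"ty":0.37,"tz":0,"twist":0},
    {"tx":0.39,"ty":0.5,"tz":0,"twist":0},
    {"tx":0.5,"ty":0.63,"tz":0,"twist":0},
    {"tx":0.6,"ty":0.76,"tz":0,"twist":0},
    {"tx":0.68,"ty":0.86,"tz":0,"twist":0},
    {"tx":0.74,"ty":0.93,"tz":0,"twist":0},
  ],
)

```text
t: 2.33
eef_pos: [0.5889, 0.2332, 0.3024]
ee_rot: [3.141, 0.0, 0.104]
force: [-0.6, 1.2, 0.6]
width: 0.0876
gripper_force: 0.0
```

Run:
```python
from h import *
a=save("side","s2.png");b=save("top","t2.png")
s1=cv2.resize(a[180:300,190:290],None,fx=4,fy=4,interpolation=3)
s2=cv2.resize(b[110:230,130:230],None,fx=4,fy=4,interpolation=3)
cv2.imwrite("pics/c4.png",np.hstack([s1,s2])[:,:,::-1])
import go;go.go(.589,.231,.199,.106)
```

```text
at [0.5893 0.233  0.3017] rot [3.1406e+00 7.0000e-04 1.0170e-01] F [-0.89 -0.07 -0.31] t 2.43 w 0.0872
tx -0.002 ty 0.008 tz 0.411 twist -0.001
```

View pics/c4.png

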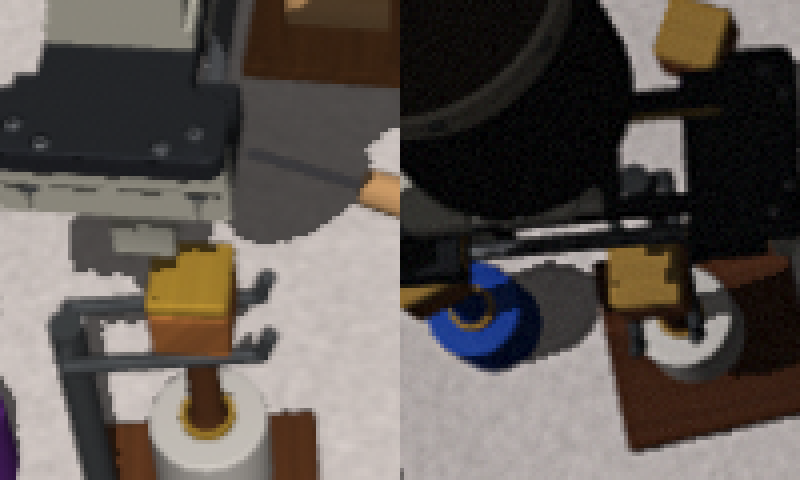

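The gripper is centred over the white maul's pommel, with the blue and purple look-alikes below and clear. Now I'll descend.

Request:
arm_command(
  commands=[
    {"tx":0,"ty":0.008,"tz":0.06,"twist":0},
    {"tx":0,"ty":0.008,"tz":0.13,"twist":0},
    {"tx":0,"ty":0.008,"tz":0.2,"twist":0},
    {"tx":0,"ty":0.008,"tz":0.27,"twist":0},
    {"tx":0,"ty":0.008,"tz":0.33,"twist":0},
    {"tx":0,"ty":0.008,"tz":0.37,"twist":0},
    {"tx":0,"ty":0.008,"tz":0.4,"twist":0},
    {"tx":0,"ty":0.008,"tz":0.4,"twist":0},
  ],
)

```text
t: 3.1
eef_pos: [0.5867, 0.2335, 0.201]
ee_rot: [3.141, 0.002, 0.106]
force: [0.0, -0.6, -0.6]
width: 0.0881
gripper_force: 0.0
```

Request:
arm_command(
  commands=[
    {"tx":0,"ty":0,"tz":0,"twist":0},
    {"tx":0,"ty":0,"tz":0,"twist":0},
    {"tx":0,"ty":0,"tz":0,"twist":0},
    {"tx":0,"ty":0,"tz":0,"twist":0},
    {"tx":0,"ty":0,"tz":0,"twist":0},
    {"tx":0,"ty":0,"tz":0,"twist":0},
    {"tx":0,"ty":0,"tz":0,"twist":0},
    {"tx":0,"ty":0,"tz":0,"twist":0},
  ],
  claw=0,
  grip_force=25,
)

```text
t: 3.77
eef_pos: [0.5876, 0.2334, 0.2025]
ee_rot: [-3.142, -0.0, 0.105]
force: [0.4, 0.9, 0.7]
width: 0.0395
gripper_force: 0.0
```

Request:
arm_command(
  commands=[
    {"tx":0,"ty":0,"tz":0,"twist":0},
    {"tx":0,"ty":0,"tz":0,"twist":0},
    {"tx":0,"ty":0,"tz":0,"twist":0},
    {"tx":0,"ty":0,"tz":0,"twist":0},
    {"tx":0,"ty":0,"tz":0,"twist":0},
    {"tx":0,"ty":0,"tz":0,"twist":0},
    {"tx":0,"ty":0,"tz":0,"twist":0},
    {"tx":0,"ty":0,"tz":0,"twist":0},
  ],
)

```text
t: 4.43
eef_pos: [0.5876, 0.2333, 0.2025]
ee_rot: [3.141, 0.0, 0.105]
force: [0.1, -0.3, 0.5]
width: 0.0355
gripper_force: 25.0
```

Run:
```python
import go
print(go.get_state()["gripper_force"]);go.go(.588,.233,.24,.106)
```

```text
24.95331108570099
at [0.5876 0.2333 0.2025] rot [3.1414e+00 1.0000e-04 1.0510e-01] F [ 0.06 -0.31  0.49] t 4.43 w 0.0355
tx 0.002 ty 0.001 tz -0.150 twist -0.000
```

Run:
```python
from fit import *
S=lambda x,y:C(0,x,y,(190,230)); Tp=lambda x,y:C(0,x-400,y,(150,130))
b=cv2.imread("pics/t0.png")
# compare predicted prong / base edges with measured lines, by yaw
for yw in (.15,.18,.21,.24):
    o=np.array([.5954,.2328])
    A=proj("top",T2(o,yw,np.array([[40,15.5,190],[-40,15.5,194],[40,-15.5,190],[-40,-15.5,194],[60,-60,15],[-60,-60,15],[-60,60,0],[-60,-60,0]])*1e-3))
    A=np.c_[(A[:,0]-150+.5)*4+400,(A[:,1]-130+.5)*4]
    f=lambda i,j:(A[j]-A[i])
    sl=lambda i,j:f(i,j)[0]/f(i,j)[1]
    print(yw,"prongs L,R",sl(0,1),sl(2,3),"base right edge",sl(4,5),"front edge dy/dx",f(6,7)[1]/f(6,7)[0]);
    if yw==.21: print(A.round(0).tolist())
```

```text
0.15 prongs L,R 0.09492656011478032 0.10206470934543016 base right edge 0.12087038403254172 front edge dy/dx -0.1342134836781964
0.18 prongs L,R 0.12622675325956298 0.13346564350637372 base right edge 0.15194023974077422 front edge dy/dx -0.16468147725713023
0.21 prongs L,R 0.1578400581755626 0.16518950095949328 base right edge 0.18333338602748375 front edge dy/dx -0.1954108494287902
[[535.0, 128.0], [558.0, 274.0], [593.0, 117.0], [617.0, 263.0], [705.0, 142.0], [740.0, 333.0], [549.0, 374.0], [742.0, 336.0]]
0.24 prongs L,R 0.18983007872770322 0.19730045648520173 base right edge 0.2151124321535893 front edge dy/dx -0.22646179798876107
```

Request:
arm_command(
  commands=[
    {"tx":0,"ty":0,"tz":-0.01,"twist":0},
    {"tx":0,"ty":0,"tz":-0.03,"twist":0},
    {"tx":0,"ty":0,"tz":-0.05,"twist":0},
    {"tx":0,"ty":0,"tz":-0.08,"twist":0},
    {"tx":0,"ty":0,"tz":-0.11,"twist":0},
    {"tx":0,"ty":0,"tz":-0.13,"twist":0},
    {"tx":0,"ty":0,"tz":-0.14,"twist":0},
    {"tx":0,"ty":0,"tz":-0.14,"twist":0},
  ],
)

```text
t: 5.1
eef_pos: [0.5879, 0.2336, 0.2385]
ee_rot: [-3.141, -0.001, 0.105]
force: [0.2, 0.2, -3.3]
width: 0.0358
gripper_force: 25.0
```

Run:
```python
from h import *
a=save("side","s3.png");b=save("top","t3.png")
s1=cv2.resize(a[215:335,190:290],None,fx=4,fy=4,interpolation=3)
s2=cv2.resize(b[110:230,130:230],None,fx=4,fy=4,interpolation=3)
cv2.imwrite("pics/c5.png",np.hstack([s1,s2])[:,:,::-1])
import go;go.go(.4801,.2099,.237,.106)
```

```text
at [0.5874 0.2334 0.2374] rot [-3.1414e+00  1.0000e-04  1.0510e-01] F [ 0.54  0.94 -2.96] t 5.2 w 0.0361
tx -0.437 ty 0.048 tz 0.002 twist -0.000
```

View pics/c5.png

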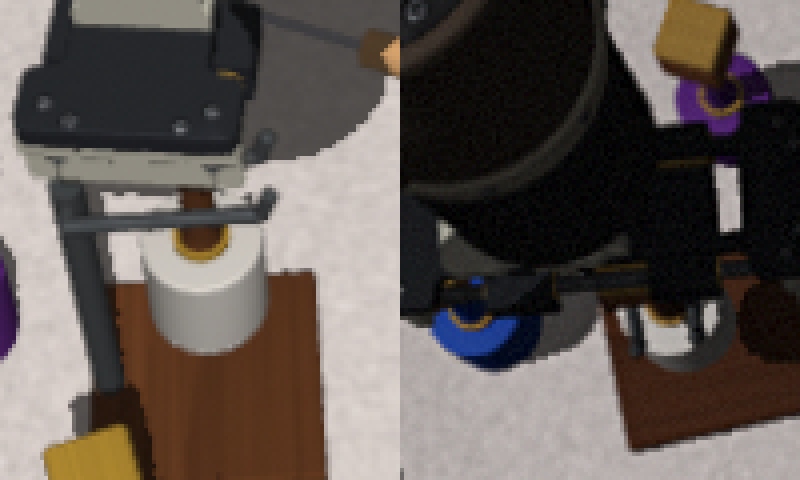

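The maul is lifted (weight reads about 3 N). In the top view the handle (~(197,187)) is midway between the prong tips (189,190 and 204,187). Next I'll draw it slowly along the stand's -x.

Request:
arm_command(
  commands=[
    {"tx":-0.02,"ty":0.002,"tz":0,"twist":0},
    {"tx":-0.05,"ty":0.005,"tz":0,"twist":0},
    {"tx":-0.08,"ty":0.009,"tz":0,"twist":0},
    {"tx":-0.12,"ty":0.013,"tz":0,"twist":0},
    {"tx":-0.16,"ty":0.017,"tz":0,"twist":0},
    {"tx":-0.19,"ty":0.021,"tz":0,"twist":0},
    {"tx":-0.22,"ty":0.024,"tz":0,"twist":0},
    {"tx":-0.22,"ty":0.024,"tz":0,"twist":0},
  ],
)

```text
t: 5.87
eef_pos: [0.532, 0.2213, 0.238]
ee_rot: [-3.141, -0.0, 0.106]
force: [-0.2, 0.6, -4.0]
width: 0.0357
gripper_force: 25.0
```

Request:
arm_command(
  commands=[
    {"tx":-0.03,"ty":0.003,"tz":0,"twist":0},
    {"tx":-0.07,"ty":0.008,"tz":0,"twist":0},
    {"tx":-0.12,"ty":0.013,"tz":0,"twist":0},
    {"tx":-0.17,"ty":0.019,"tz":0,"twist":0},
    {"tx":-0.21,"ty":0.023,"tz":0,"twist":0},
    {"tx":-0.24,"ty":0.026,"tz":0,"twist":0},
    {"tx":-0.26,"ty":0.028,"tz":0,"twist":0},
    {"tx":-0.26,"ty":0.028,"tz":0,"twist":0},
  ],
)

```text
t: 6.53
eef_pos: [0.4687, 0.2077, 0.238]
ee_rot: [-3.141, -0.001, 0.106]
force: [-0.9, -0.0, -3.6]
width: 0.0351
gripper_force: 25.0
```

```bash
python3 go.py .48 -.1 .26 .106; python3 go.py .5919 -.1667 .27 .106
```

```text
at [0.4687 0.2077 0.238 ] rot [-3.141e+00 -5.000e-04  1.058e-01] F [-0.9  -0.03 -3.59] t 6.53 w 0.0351
tx -0.085 ty 1.229 tz -0.088 twist -0.000
at [0.4687 0.2077 0.238 ] rot [-3.141e+00 -5.000e-04  1.058e-01] F [-0.9  -0.03 -3.59] t 6.53 w 0.0351
tx 0.332 ty 1.541 tz -0.128 twist -0.000
```

Request:
arm_command(
  commands=[
    {"tx":0,"ty":0.02,"tz":-0.05,"twist":0},
    {"tx":0.01,"ty":0.07,"tz":-0.12,"twist":0},
    {"tx":0.02,"ty":0.15,"tz":-0.2,"twist":0},
    {"tx":0.03,"ty":0.25,"tz":-0.26,"twist":0},
    {"tx":0.05,"ty":0.36,"tz":-0.29,"twist":0},
    {"tx":0.07,"ty":0.47,"tz":-0.3,"twist":0},
    {"tx":0.09,"ty":0.58,"tz":-0.3,"twist":0},
    {"tx":0.11,"ty":0.69,"tz":-0.3,"twist":0},
  ],
)

```text
t: 7.2
eef_pos: [0.5157, 0.038, 0.3129]
ee_rot: [-3.141, -0.001, 0.105]
force: [0.3, 0.4, -3.5]
width: 0.0357
gripper_force: 25.0
```

Request:
arm_command(
  commands=[
    {"tx":0.02,"ty":0.11,"tz":0,"twist":0},
    {"tx":0.05,"ty":0.22,"tz":0,"twist":0},
    {"tx":0.08,"ty":0.33,"tz":0,"twist":0},
    {"tx":0.11,"ty":0.44,"tz":0,"twist":0},
    {"tx":0.14,"ty":0.54,"tz":0,"twist":0},
    {"tx":0.17,"ty":0.63,"tz":0,"twist":0},
    {"tx":0.19,"ty":0.7,"tz":0,"twist":0},
    {"tx":0.2,"ty":0.74,"tz":0,"twist":0},
  ],
)

```text
t: 7.87
eef_pos: [0.5851, -0.1416, 0.3117]
ee_rot: [3.141, 0.001, 0.104]
force: [-0.3, 0.7, -4.1]
width: 0.0359
gripper_force: 25.0
```

```bash
python3 go.py .5919 -.1667 .31 .106
```

```text
at [ 0.5851 -0.1416  0.3117] rot [3.1411e+00 1.0000e-03 1.0360e-01] F [-0.25  0.65 -4.12] t 7.87 w 0.0359
tx 0.017 ty 0.103 tz 0.007 twist -0.001
```

Request:
arm_command(
  commands=[
    {"tx":0,"ty":0.02,"tz":0,"twist":0},
    {"tx":0,"ty":0.04,"tz":0,"twist":0},
    {"tx":0,"ty":0.06,"tz":0,"twist":0},
    {"tx":0.01,"ty":0.08,"tz":0,"twist":0},
    {"tx":0.01,"ty":0.09,"tz":0,"twist":0},
    {"tx":0.01,"ty":0.1,"tz":0,"twist":0},
    {"tx":0.01,"ty":0.1,"tz":0,"twist":0},
    {"tx":0.01,"ty":0.1,"tz":0,"twist":0},
  ],
)

```text
t: 8.53
eef_pos: [0.5893, -0.1639, 0.3125]
ee_rot: [-3.142, -0.0, 0.105]
force: [1.3, 0.1, -3.4]
width: 0.0357
gripper_force: 25.0
```

Run:
```python
from h import *
import go
c=[.5919,-.1667,.0829]
def ov(n,im,box,head=None):
    r=cv2.resize(im[box[1]:box[3],box[0]:box[2]],None,fx=4,fy=4,interpolation=3).copy()
    def poly(L,col):
        p=(proj(n,L)-[box[0],box[1]]+.5)*4-.5
        cv2.polylines(r,[np.round(p).astype(np.int32)],True,col,1)
    for h,z in ((46,.034),(40,.034)): poly(T2(c[:2],c[2],[[sx*h*1e-3,sy*h*1e-3,z] for sx,sy in((1,1),(1,-1),(-1,-1),(-1,1))]),(0,255,0))
    poly(T2(c[:2],c[2],[[sx*.06,sy*.085,.012] for sx,sy in((1,1),(1,-1),(-1,-1),(-1,1))]),(0,255,255))
    if head is not None:
        t=np.linspace(0,2*np.pi,40);poly(np.c_[head[0]+.029*np.cos(t),head[1]+.029*np.sin(t),np.full(40,head[2])],(255,0,255))
    return r
s=go.get_state()["eef_pos"]
a=save("side","s4.png");b=save("top","t4.png");t0=cv2.imread("pics/t0.png")[:,:,::-1]
bot=[s[0],s[1],s[2]-.2025+.054]
cv2.imwrite("pics/c6.png",np.hstack([ov("side",a,(240,95,340,215),bot),ov("top",t0,(325,150,425,270))])[:,:,::-1])
go.go(.5919,-.1667,.31,.106)
```

```text
at [ 0.5893 -0.1639  0.3125] rot [-3.1415e+00 -1.0000e-04  1.0550e-01] F [-0.52 -0.57 -2.82] t 8.63 w 0.0358
tx 0.009 ty 0.012 tz 0.010 twist -0.000
```

View pics/c6.png

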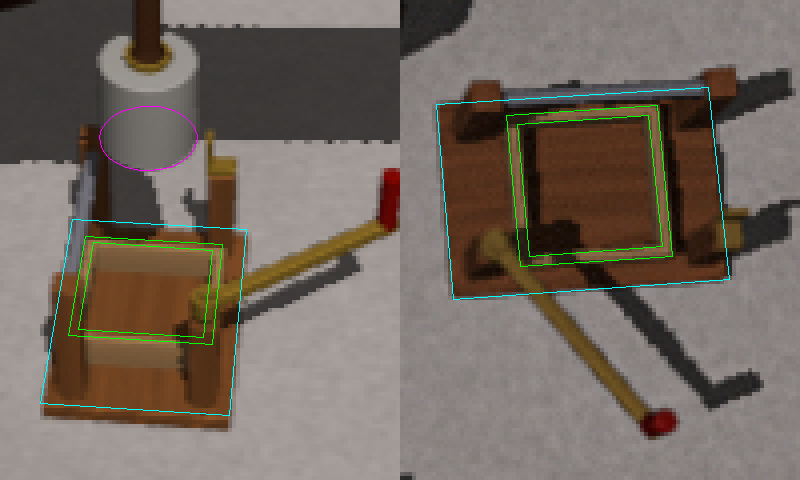

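The overlay fits the carrier and bay rim in both views, and the head outline (side ~(277,130)) sits above the bay. Now I'll descend.

Request:
arm_command(
  commands=[
    {"tx":0.009,"ty":0.012,"tz":0.04,"twist":0},
    {"tx":0.009,"ty":0.012,"tz":0.1,"twist":0},
    {"tx":0.009,"ty":0.012,"tz":0.17,"twist":0},
    {"tx":0.009,"ty":0.012,"tz":0.25,"twist":0},
    {"tx":0.009,"ty":0.012,"tz":0.33,"twist":0},
    {"tx":0.009,"ty":0.012,"tz":0.4,"twist":0},
    {"tx":0.009,"ty":0.012,"tz":0.45,"twist":0},
    {"tx":0.009,"ty":0.012,"tz":0.48,"twist":0},
  ],
)

```text
t: 9.3
eef_pos: [0.5908, -0.1667, 0.1898]
ee_rot: [-3.141, 0.003, 0.105]
force: [0.1, 0.2, -3.7]
width: 0.0357
gripper_force: 25.0
```

Request:
arm_command(
  commands=[
    {"tx":0,"ty":0,"tz":0.01,"twist":0},
    {"tx":0,"ty":0,"tz":0.03,"twist":0},
    {"tx":0,"ty":0,"tz":0.05,"twist":0},
    {"tx":0,"ty":0,"tz":0.07,"twist":0},
    {"tx":0,"ty":0,"tz":0.085,"twist":0},
    {"tx":0,"ty":0,"tz":0.095,"twist":0},
    {"tx":0,"ty":0,"tz":0.1,"twist":0},
    {"tx":0,"ty":0,"tz":0.1,"twist":0},
  ],
)

```text
t: 9.97
eef_pos: [0.5918, -0.1669, 0.1673]
ee_rot: [-3.142, 0.0, 0.105]
force: [0.1, 0.8, -4.1]
width: 0.0359
gripper_force: 25.0
```

```bash
python3 go.py .5919 -.1667 .1605 .106
```

```text
at [ 0.5918 -0.1669  0.1673] rot [-3.1415e+00  2.0000e-04  1.0520e-01] F [ 0.05  0.76 -4.09] t 9.97 w 0.0359
tx 0.000 ty -0.001 tz 0.027 twist -0.000
```

Contact should come about 7 mm lower, so I'll creep down slowly.

Request:
arm_command(
  commands=[
    {"tx":0,"ty":0,"tz":0.004,"twist":0},
    {"tx":0,"ty":0,"tz":0.008,"twist":0},
    {"tx":0,"ty":0,"tz":0.012,"twist":0},
    {"tx":0,"ty":0,"tz":0.016,"twist":0},
    {"tx":0,"ty":0,"tz":0.019,"twist":0},
    {"tx":0,"ty":0,"tz":0.022,"twist":0},
    {"tx":0,"ty":0,"tz":0.024,"twist":0},
    {"tx":0,"ty":0,"tz":0.024,"twist":0},
  ],
)

```text
t: 10.63
eef_pos: [0.5918, -0.1669, 0.1613]
ee_rot: [-3.142, 0.0, 0.105]
force: [0.3, -0.2, -3.4]
width: 0.0352
gripper_force: 25.0
```

Request:
arm_command(
  commands=[
    {"tx":0,"ty":0,"tz":0.001,"twist":0},
    {"tx":0,"ty":0,"tz":0.002,"twist":0},
    {"tx":0,"ty":0,"tz":0.003,"twist":0},
    {"tx":0,"ty":0,"tz":0.004,"twist":0},
    {"tx":0,"ty":0,"tz":0.004,"twist":0},
    {"tx":0,"ty":0,"tz":0.004,"twist":0},
    {"tx":0,"ty":0,"tz":0.004,"twist":0},
    {"tx":0,"ty":0,"tz":0.004,"twist":0},
  ],
)

```text
t: 11.3
eef_pos: [0.5919, -0.1669, 0.1606]
ee_rot: [3.141, -0.0, 0.105]
force: [0.1, 0.2, -1.8]
width: 0.0355
gripper_force: 25.0
```

Request:
arm_command(
  commands=[
    {"tx":0,"ty":0,"tz":0.001,"twist":0},
    {"tx":0,"ty":0,"tz":0.002,"twist":0},
    {"tx":0,"ty":0,"tz":0.002,"twist":0},
    {"tx":0,"ty":0,"tz":0.002,"twist":0},
    {"tx":0,"ty":0,"tz":0.002,"twist":0},
    {"tx":0,"ty":0,"tz":0.002,"twist":0},
    {"tx":0,"ty":0,"tz":0.002,"twist":0},
    {"tx":0,"ty":0,"tz":0.002,"twist":0},
  ],
)

```text
t: 11.97
eef_pos: [0.5922, -0.167, 0.1605]
ee_rot: [3.141, -0.001, 0.105]
force: [-1.0, -0.2, 5.7]
width: 0.036
gripper_force: 25.0
```

Request:
arm_command(
  commands=[
    {"tx":0,"ty":0,"tz":0,"twist":0},
    {"tx":0,"ty":0,"tz":0,"twist":0},
    {"tx":0,"ty":0,"tz":0,"twist":0},
    {"tx":0,"ty":0,"tz":0,"twist":0},
    {"tx":0,"ty":0,"tz":0,"twist":0},
    {"tx":0,"ty":0,"tz":0,"twist":0},
    {"tx":0,"ty":0,"tz":0,"twist":0},
    {"tx":0,"ty":0,"tz":0,"twist":0},
  ],
  claw=1,
)

```text
t: 12.63
eef_pos: [0.5918, -0.1669, 0.1599]
ee_rot: [-3.142, 0.0, 0.105]
force: [0.2, -0.1, -0.5]
width: 0.0836
gripper_force: 0.0
```

Request:
arm_command(
  commands=[
    {"tx":0,"ty":0,"tz":-0.04,"twist":0},
    {"tx":0,"ty":0,"tz":-0.1,"twist":0},
    {"tx":0,"ty":0,"tz":-0.16,"twist":0},
    {"tx":0,"ty":0,"tz":-0.22,"twist":0},
    {"tx":0,"ty":0,"tz":-0.28,"twist":0},
    {"tx":0,"ty":0,"tz":-0.34,"twist":0},
    {"tx":0,"ty":0,"tz":-0.38,"twist":0},
    {"tx":0,"ty":0,"tz":-0.4,"twist":0},
  ],
)

```text
t: 13.3
eef_pos: [0.5925, -0.167, 0.2623]
ee_rot: [3.141, -0.003, 0.105]
force: [-0.2, 0.5, 0.9]
width: 0.0875
gripper_force: 0.0
```

```bash
cat > plan.py <<'E'
import numpy as np
from station import get_state
C=np.array([.5919,-.1667]);Y=.0829;H=np.array([.5444,-.1024])
def pose(a,delta,off):
    k=H+.132*np.array([np.cos(Y)*-np.sin(a)+np.sin(Y)*np.cos(a),np.sin(Y)*-np.sin(a)-np.cos(Y)*np.cos(a)])
    f=Y-a+delta
    return np.r_[k-off*np.array([np.cos(f),np.sin(f)]),f]
def rows(P,z):
    s=get_state();p=s["eef_pos"];w=s["ee_rot"][2];print("q",s["q"].round(2),p.round(4),w.round(3),s["t"])
    for x,y,f in P:
        d=np.array([x,y])-p[:2];dy=(f-w+np.pi)%(2*np.pi)-np.pi
        print('{"tx": %.3f, "ty": %.3f, "tz": %.3f, "twist": %.3f}'%((d[0]*np.cos(w)+d[1]*np.sin(w))/.25,(d[0]*np.sin(w)-d[1]*np.cos(w))/.25,-(z-p[2])/.25,-dy/np.pi))
E
python3 - <<'E'
from plan import *
rows([pose(.95,0,.04)],.22); print(pose(.95,0,.04),pose(.95,0,0),pose(0,.35,.0165))
from h import *
r=regions_of("maul","top")  # after fresh picture
E
```

```text
q [ 0.04  0.23 -0.03  0.   -1.31  1.63] [ 0.5925 -0.167   0.2623] 0.105 13.3
{"tx": -0.691, "ty": -0.112, "tz": 0.169, "twist": 0.310}
[ 0.41787423 -0.1573111  -0.8671    ] [ 0.44375584 -0.18780933 -0.8671    ] [ 0.54035235 -0.24086851  0.4329    ]
```

Request:
arm_command(
  commands=[
    {"tx":-0.04,"ty":-0.01,"tz":0,"twist":0.03},
    {"tx":-0.12,"ty":-0.02,"tz":0,"twist":0.07},
    {"tx":-0.22,"ty":-0.04,"tz":0,"twist":0.11},
    {"tx":-0.32,"ty":-0.05,"tz":0.02,"twist":0.15},
    {"tx":-0.43,"ty":-0.07,"tz":0.06,"twist":0.19},
    {"tx":-0.54,"ty":-0.09,"tz":0.1,"twist":0.23},
    {"tx":-0.63,"ty":-0.1,"tz":0.14,"twist":0.27},
    {"tx":-0.69,"ty":-0.11,"tz":0.17,"twist":0.31},
  ],
  claw=0,
)

```text
t: 14.02
eef_pos: [0.4146, -0.1575, 0.2162]
ee_rot: [3.141, 0.001, -0.871]
force: [-0.2, -0.6, 0.4]
width: 0.0397
gripper_force: 0.0
```

Request:
arm_command(
  commands=[
    {"tx":0,"ty":0,"tz":0,"twist":0},
    {"tx":0,"ty":0,"tz":0,"twist":0},
    {"tx":0,"ty":0,"tz":0,"twist":0},
    {"tx":0,"ty":0,"tz":0,"twist":0},
    {"tx":0,"ty":0,"tz":0,"twist":0},
    {"tx":0,"ty":0,"tz":0,"twist":0},
    {"tx":0,"ty":0,"tz":0,"twist":0},
    {"tx":0,"ty":0,"tz":0,"twist":0},
  ],
)

```text
t: 14.68
eef_pos: [0.4176, -0.1576, 0.2173]
ee_rot: [3.141, 0.0, -0.864]
force: [0.3, 1.5, 0.5]
width: 0.0005
gripper_force: 0.0
```

Run:
```python
from plan import *
rows([pose(.95,0,.04)],.117)
from h import *
a=save("side","s5.png");b=save("top","t5.png")
s1=cv2.resize(a[85:205,240:360],None,fx=4,fy=4,interpolation=3)
s2=cv2.resize(b[150:270,325:405],None,fx=4,fy=4,interpolation=3)
cv2.imwrite("pics/c7.png",np.hstack([s1,s2])[:,:,::-1])
```

```text
q [ 0.08 -0.04 -0.44  0.   -1.17  0.62] [ 0.4176 -0.1576  0.2173] -0.864 14.6833
{"tx": -0.000, "ty": -0.002, "tz": 0.401, "twist": 0.001}
```

View pics/c7.png

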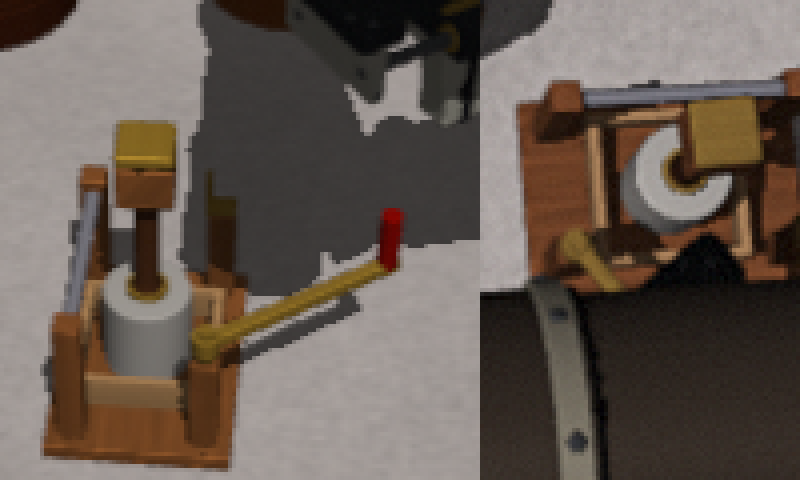

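The maul stands upright in the bay (side ~(277,160)), and the knob is at side ~(338,145). The shut fingers are behind the gate, so I'll lower them.

Request:
arm_command(
  commands=[
    {"tx":0,"ty":0,"tz":0.05,"twist":0},
    {"tx":0,"ty":0,"tz":0.12,"twist":0},
    {"tx":0,"ty":0,"tz":0.2,"twist":0},
    {"tx":0,"ty":0,"tz":0.27,"twist":0},
    {"tx":0,"ty":0,"tz":0.33,"twist":0},
    {"tx":0,"ty":0,"tz":0.37,"twist":0},
    {"tx":0,"ty":0,"tz":0.4,"twist":0},
    {"tx":0,"ty":0,"tz":0.4,"twist":0},
  ],
)

```text
t: 15.45
eef_pos: [0.4166, -0.1576, 0.1161]
ee_rot: [3.14, 0.002, -0.864]
force: [-0.8, 0.6, -0.1]
width: 0.0003
gripper_force: 0.0
```

Run:
```python
from plan import *
rows([pose(.95,0,.032),pose(.95,0,.024),pose(.95,0,.0165)]+[pose(a,.35*(.95-a)/.95,.0165) for a in (.9,.84,.77,.7,.62)],.117)
```

```text
q [ 0.08  0.06 -0.59 -0.   -0.92  0.62] [ 0.4166 -0.1576  0.1161] -0.864 15.45
{"tx": 0.035, "ty": -0.005, "tz": -0.003, "twist": 0.001}
{"tx": 0.067, "ty": -0.005, "tz": -0.003, "twist": 0.001}
{"tx": 0.097, "ty": -0.005, "tz": -0.003, "twist": 0.001}
{"tx": 0.123, "ty": -0.001, "tz": -0.003, "twist": -0.021}
{"tx": 0.155, "ty": 0.002, "tz": -0.003, "twist": -0.047}
{"tx": 0.193, "ty": 0.003, "tz": -0.003, "twist": -0.077}
{"tx": 0.231, "ty": 0.002, "tz": -0.003, "twist": -0.108}
{"tx": 0.274, "ty": -0.004, "tz": -0.003, "twist": -0.143}
```

Request:
arm_command(
  commands=[
    {"tx":0.035,"ty":-0.005,"tz":0,"twist":0},
    {"tx":0.067,"ty":-0.005,"tz":0,"twist":0},
    {"tx":0.097,"ty":-0.005,"tz":0,"twist":0},
    {"tx":0.123,"ty":-0.001,"tz":0,"twist":-0.02},
    {"tx":0.155,"ty":0.002,"tz":0,"twist":-0.047},
    {"tx":0.193,"ty":0.003,"tz":0,"twist":-0.077},
    {"tx":0.231,"ty":0.002,"tz":0,"twist":-0.108},
    {"tx":0.274,"ty":-0.004,"tz":0,"twist":-0.143},
  ],
)

```text
t: 16.12
eef_pos: [0.4636, -0.2102, 0.118]
ee_rot: [-3.141, -0.001, -0.411]
force: [0.3, -0.0, -0.3]
width: 0.0004
gripper_force: 0.0
```

Run:
```python
from plan import *
from h import grab_frame,spot_point,at_z,cv2
im=grab_frame("side");h=cv2.cvtColor(im,cv2.COLOR_RGB2HSV);m=((h[...,0]<5)|(h[...,0]>174))&(h[...,1]>170)&(h[...,2]>60)
c=cv2.connectedComponentsWithStats(m.astype(np.uint8));print([(c[3][i],c[2][i],at_z("side",c[3][i],.122)) for i in range(1,c[0]) if c[2][i,4]>5])
print(pose(.62,0,0))
rows([pose(a,.35*(.95-a)/.95,.0165) for a in (.56,.5,.44,.38,.32,.26,.2,.15)],.117)
```

```text
[(array([337.203125, 143.703125]), array([335, 137,   6,  16,  64], dtype=int32), array([ 0.44288326, -0.18341341,  0.122     ]))]
[ 0.47686266 -0.21581388 -0.5371    ]
q [-0.04  0.16 -0.47  0.   -0.94  1.21] [ 0.4653 -0.2111  0.118 ] -0.401 16.1667
{"tx": 0.016, "ty": 0.007, "tz": 0.004, "twist": -0.021}
{"tx": 0.048, "ty": 0.014, "tz": 0.004, "twist": -0.048}
{"tx": 0.081, "ty": 0.019, "tz": 0.004, "twist": -0.074}
{"tx": 0.114, "ty": 0.022, "tz": 0.004, "twist": -0.100}
{"tx": 0.147, "ty": 0.023, "tz": 0.004, "twist": -0.126}
{"tx": 0.180, "ty": 0.022, "tz": 0.004, "twist": -0.152}
{"tx": 0.214, "ty": 0.018, "tz": 0.004, "twist": -0.178}
{"tx": 0.241, "ty": 0.014, "tz": 0.004, "twist": -0.200}
```

Run:
```python
from h import *
np.set_printoptions(precision=4,suppress=True)
print("c7 TCP px",proj("side",[.4176,-.1576,.2173]),"now",proj("side",[.4653,-.2111,.118]))
a=save("side","s6.png")
for k,q in enumerate(["gate_knob","gate_arm"]):
    print(q,[(r["rect"],r["score"]) for r in boxes_of(q,"side")])
print(get_state()["eef_pos"],get_state()["force"])
cv2.imwrite("pics/c8.png",cv2.resize(a[60:210,220:420],None,fx=4,fy=4,interpolation=3)[:,:,::-1])
```

```text
c7 TCP px [[351.3432 120.8537]] now [[329.1125 136.4469]]
gate_knob [([285.7, 137.5, 339.8, 174.4], 0.93)]
gate_arm []
[ 0.4628 -0.2096  0.1175] [-0.6883 -0.3397  0.1388]
```

View pics/c8.png

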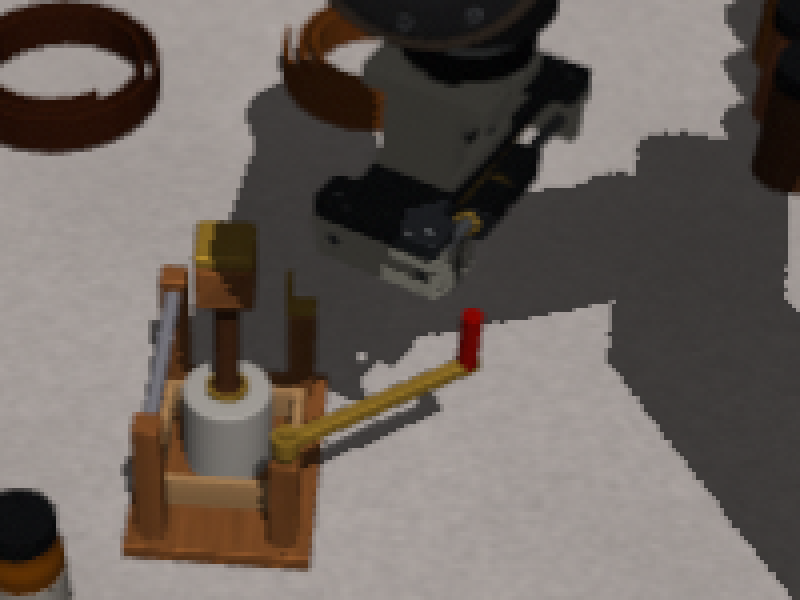

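Run:
```python
from h import *
np.set_printoptions(precision=4,suppress=True)
def blob(im):
    h=cv2.cvtColor(im,cv2.COLOR_BGR2HSV);m=((h[...,0]<5)|(h[...,0]>174))&(h[...,1]>170)&(h[...,2]>60)
    c=cv2.connectedComponentsWithStats(m.astype(np.uint8));return [(c[3][i].round(1),c[2][i].tolist()) for i in range(1,c[0]) if c[2][i,4]>8]
for f in ("s0","s5","s6","t0","t4","t5"): print(f,blob(cv2.imread(f"pics/{f}.png")))
t=save("top","t6.png");print("t6",blob(t[:,:,::-1]))
k=[.4438,-.1878]
for n in ("side","top"): print(n,"knob top/bottom",proj(n,[k+[.139],k+[.102]]).tolist(),"hinge",proj(n,[.5444,-.1024,.097]),"start TCP",proj(n,[.4166,-.1576,.117]))
for z in (.102,.12,.139): print(z,at_z("side",(337.2,144.5),z))
```

```text
s0 [(array([337.1, 144.2]), [335, 137, 5, 16, 61])]
s5 [(array([337.1, 143.7]), [335, 137, 6, 16, 66])]
s6 [(array([337.2, 143.7]), [335, 137, 6, 16, 64])]
t0 [(array([390.5, 255. ]), [388, 253, 6, 5, 26])]
t4 [(array([389.5, 255.5]), [386, 253, 8, 6, 36])]
t5 []
t6 [(array([389.2, 256.6]), [386, 256, 8, 3, 16])]
side knob top/bottom [[337.6463406276754, 137.18876587257776], [336.2549716197082, 148.5074834846596]] hinge [[290.7951 169.2917]] start TCP [[346.9095 153.663 ]]
top knob top/bottom [[391.1404611288872, 255.4725613386276], [387.5465161720373, 256.4284831720978]] hinge [[348.9214 211.4073]] start TCP [[375.4893 268.4448]]
0.102 [ 0.4429 -0.2028  0.102 ]
0.12 [ 0.4426 -0.1828  0.12  ]
0.139 [ 0.4424 -0.1617  0.139 ]
```

Run:
```python
from h import *
np.set_printoptions(precision=1,suppress=True)
t=np.array([.4640,-.2103,.1178]);w=-.405
X=np.array([np.cos(w),np.sin(w),0]);Yv=np.array([np.sin(w),-np.cos(w),0]);Z=np.array([0,0,1.])
for hx in (-.039,.039):
  for hy in (-.0965,.0965): print("body",hx,hy,((proj("side",t+hx*X+hy*Yv+.066*Z)-[220,60])*4))
for hx in (-.0095,.0095):
  for hy in (-.021,.021): print("finger",hx,hy,((proj("side",t+hx*X+hy*Yv)-[220,60])*4))
# pixels changed between s5 and s6 -> gripper now, lowest rows
a=cv2.imread("pics/s6.png").astype(int);b=cv2.imread("pics/s0.png").astype(int)
d=(abs(a-b).sum(2)>60)
# colours down the column through predicted TCP, now vs before
for u in (322,326,329,332,336): print(u,[(v,a[v,u].tolist(),b[v,u].tolist()) for v in range(126,146,3)])
```

```text
body -0.039 -0.0965 [[424.4 339.8]]
body -0.039 0.0965 [[579.4 160. ]]
body 0.039 -0.0965 [[306.1 289.7]]
body 0.039 0.0965 [[467.6 118.6]]
finger -0.0095 -0.021 [[435.2 331.9]]
finger -0.0095 0.021 [[468.  293.7]]
finger 0.0095 -0.021 [[408.3 320.7]]
finger 0.0095 0.021 [[441.5 282.9]]
322 [(126, [53, 58, 60], [147, 150, 157]), (129, [66, 72, 74], [147, 150, 156]), (132, [73, 78, 81], [143, 147, 154]), (135, [57, 58, 61], [144, 148, 155]), (138, [58, 59, 62], [148, 152, 158]), (141, [58, 60, 63], [147, 151, 158]), (144, [58, 59, 62], [147, 149, 156])]
326 [(126, [83, 92, 94], [148, 150, 157]), (129, [33, 35, 35], [147, 150, 157]), (132, [85, 93, 94], [148, 151, 158]), (135, [56, 58, 61], [143, 147, 153]), (138, [58, 60, 62], [147, 150, 157]), (141, [59, 60, 63], [148, 150, 158]), (144, [147, 151, 158], [146, 149, 156])]
329 [(126, [81, 89, 91], [146, 149, 157]), (129, [87, 95, 97], [146, 148, 155]), (132, [72, 78, 79], [146, 149, 156]), (135, [59, 60, 63], [146, 149, 156]), (138, [57, 59, 61], [146, 150, 157]), (141, [58, 59, 62], [146, 149, 155]), (144, [147, 151, 158], [145, 148, 155])]
332 [(126, [71, 77, 79], [147, 151, 158]), (129, [83, 90, 92], [147, 150, 157]), (132, [69, 74, 76], [143, 147, 154]), (135, [59, 61, 63], [148, 152, 159]), (138, [60, 61, 64], [152, 155, 162]), (141, [59, 60, 63], [150, 152, 160]), (144, [152, 154, 162], [144, 147, 154])]
336 [(126, [44, 47, 49], [147, 149, 156]), (129, [58, 59, 63], [148, 151, 158]), (132, [58, 59, 62], [145, 148, 155]), (135, [58, 59, 62], [146, 149, 156]), (138, [4, 7, 120], [6, 10, 115]), (141, [0, 2, 78], [2, 4, 74]), (144, [2, 5, 83], [3, 7, 79])]
```

Run:
```python
from plan import *
rows([pose(.95,0,.045)],.19)
```

```text
q [-0.04  0.16 -0.47 -0.   -0.94  1.19] [ 0.4626 -0.2093  0.1175] -0.418 16.3667
{"tx": -0.266, "ty": -0.126, "tz": -0.290, "twist": 0.143}
```

Request:
arm_command(
  commands=[
    {"tx":0,"ty":0,"tz":-0.12,"twist":0},
    {"tx":0,"ty":0,"tz":-0.25,"twist":0},
    {"tx":-0.02,"ty":-0.01,"tz":-0.29,"twist":0.02},
    {"tx":-0.08,"ty":-0.04,"tz":-0.29,"twist":0.05},
    {"tx":-0.15,"ty":-0.07,"tz":-0.29,"twist":0.08},
    {"tx":-0.21,"ty":-0.1,"tz":-0.29,"twist":0.11},
    {"tx":-0.266,"ty":-0.126,"tz":-0.29,"twist":0.143},
    {"tx":-0.266,"ty":-0.126,"tz":-0.29,"twist":0.143},
  ],
)

```text
t: 17.03
eef_pos: [0.4126, -0.1521, 0.1904]
ee_rot: [-3.14, 0.0, -0.872]
force: [-0.3, -0.2, -0.1]
width: 0.0004
gripper_force: 0.0
```

Run:
```python
from plan import *
rows([pose(.95,0,.045)],.095)
from h import *
a=save("side","s7.png").astype(int);b=cv2.imread("pics/s0.png")[:,:,::-1].astype(int)
s=get_state();print("TCP px",proj("side",s["eef_pos"]))
# classify: '.' ground lit, ':' shadowed ground (uniform 58-63), '#' other
for v in range(104,152,2):
    print(v,"".join('.' if a[v,u].min()>120 else (':' if abs(a[v,u]-[62,59,58]).max()<7 else ('R' if a[v,u,0]>a[v,u,2]+50 else '#')) for u in range(310,375,1)))
```

```text
q [ 0.1  -0.03 -0.5  -0.   -1.11  0.6 ] [ 0.4126 -0.1521  0.1904] -0.872 17.0333
{"tx": 0.009, "ty": -0.003, "tz": 0.382, "twist": -0.001}
TCP px [[351.49817704 131.6487041 ]]
104 ::::#############################################################
106 ::::::############################:###########################:##
108 ::::::::########################...:######################.......
110 ::::::::::#################:##:##########################........
112 ::::::::::::########################:###################.........
114 ::::::::::::::#################.....###################....::::::
116 ::::::::::::::::############........###################::::::::::
118 ::::::::::::::::::########:#........:#################:::::::::::
120 ::::::::::::::::::::#######:::::::::#####:############:::::::::::
122 ::::::::::::::::::::::#####::::::::###########:#:#####:::::::::::
124 :::::::::::::::::::::::::::::::::::::#:::#######:###:::::::::::::
126 :::::::::::::::::::::::::::::::::::::::::########::::::::::::::::
128 :::::::::::::::::::::::::::::::::::::::::#:::::::::::::::::::::::
130 :::::::::::::::::::::::::::::::::::::::::::::::::::::::::::::::::
132 :::::::::::::::::::::::::::::::::::::::::::::::::::::::::::::::::
134 :::::::::::::::::::::::::::::::::::::::::::::::::::::::::::::::::
136 :::::::::::::::::::::::::::::::::::::::::::::::::::::::::::::::::
138 :::::::::::::::::::::::::##RRR##:::::::::::::::::::::::::::::::::
140 ::::::::::::::::::::::::###RRRR#:::::::::::::::::::::::::::::::::
142 ::::::::::::::::::::::::##RRRR##:::::::::::::::::::::::::::::::::
144 ::::::::::::::::::::::::##RRRR#::::::::::::::::::::::::::::::::::
146 ::::::::::::::::::::::::#RRRRR#:::::::::::::::::::::::::::::#....
148 :::::::::::::::::::::::##RRRR#:::::::::::::::::::#...............
150 :::::::::::::::::::::#RRRRRRRR#....#:::#.........................
```

The fingertips show at px (354,126), against a predicted (351,132). So the shut tips really sit about 25 mm higher than the TCP reading, and the first pass went over the knob without touching it. I'll go lower.

Request:
arm_command(
  commands=[
    {"tx":0.009,"ty":0,"tz":0.05,"twist":0},
    {"tx":0.009,"ty":0,"tz":0.12,"twist":0},
    {"tx":0.009,"ty":0,"tz":0.2,"twist":0},
    {"tx":0.009,"ty":0,"tz":0.27,"twist":0},
    {"tx":0.009,"ty":0,"tz":0.33,"twist":0},
    {"tx":0.009,"ty":0,"tz":0.38,"twist":0},
    {"tx":0.009,"ty":0,"tz":0.41,"twist":0},
    {"tx":0.009,"ty":0,"tz":0.41,"twist":0},
  ],
)

```text
t: 17.75
eef_pos: [0.4152, -0.1554, 0.0861]
ee_rot: [3.139, 0.002, -0.864]
force: [0.5, 0.7, 0.1]
width: 0.0005
gripper_force: 0.0
```

Run:
```python
from plan import *
rows([pose(.95,0,.03),pose(.95,0,.022),pose(.95,0,.0165)]+[pose(a,.35*(.95-a)/.95,.0165) for a in (.91,.87,.83,.79,.75)],.088)
from h import *
a=save("side","s8.png").astype(int)
s=get_state();print("TCP px",proj("side",s["eef_pos"]))
for v in range(126,170,2):
    print(v,"".join('.' if a[v,u].min()>120 else (':' if abs(a[v,u]-[62,59,58]).max()<7 else ('R' if a[v,u,0]>a[v,u,2]+50 else '#')) for u in range(310,375,1)))
```

```text
q [ 0.09  0.09 -0.64 -0.   -0.84  0.62] [ 0.4152 -0.1554  0.0861] -0.864 17.75
{"tx": 0.053, "ty": -0.003, "tz": -0.008, "twist": 0.001}
{"tx": 0.085, "ty": -0.003, "tz": -0.008, "twist": 0.001}
{"tx": 0.107, "ty": -0.003, "tz": -0.008, "twist": 0.001}
{"tx": 0.128, "ty": 0.000, "tz": -0.008, "twist": -0.016}
{"tx": 0.149, "ty": 0.003, "tz": -0.008, "twist": -0.034}
{"tx": 0.171, "ty": 0.004, "tz": -0.008, "twist": -0.051}
{"tx": 0.193, "ty": 0.005, "tz": -0.008, "twist": -0.069}
{"tx": 0.214, "ty": 0.005, "tz": -0.008, "twist": -0.086}
TCP px [[345.84222913 163.22226123]]
126 #############################################::##################
128 ########################################::###################::::
130 ###################################::############################
132 ################################:################################
134 #################################################################
136 #################################################################
138 ################################################################:
140 ##########################
[... 319 characters left out ...]

150 :::::::::##################################:####::::::::::::::::#
152 :::::::::::#####################################:::::::::::#.....
154 ::::::::::::###############:::#########:#######::::::::#.........
156 :::::::###############:::::::::#################.................
158 ::###################::::::::::::::#######:#.....................
160 #############::::::::::::::::::::::####..........................
162 ########:::::::::::::::::::::::::::::#...........................
164 ####:::::::::::::::::::::::::::##................................
166 :::::::::::::::::::::::::::::::..................................
168 ::::::::::::::::::::::::::::::::.................................
```

Request:
arm_command(
  commands=[
    {"tx":0.053,"ty":-0.003,"tz":0,"twist":0},
    {"tx":0.085,"ty":-0.003,"tz":0,"twist":0},
    {"tx":0.107,"ty":-0.003,"tz":0,"twist":0},
    {"tx":0.128,"ty":0,"tz":0,"twist":-0.016},
    {"tx":0.149,"ty":0.003,"tz":0,"twist":-0.034},
    {"tx":0.171,"ty":0.004,"tz":0,"twist":-0.051},
    {"tx":0.193,"ty":0.005,"tz":0,"twist":-0.069},
    {"tx":0.214,"ty":0.005,"tz":0,"twist":-0.086},
  ],
)

```text
t: 18.47
eef_pos: [0.4505, -0.197, 0.088]
ee_rot: [-3.141, -0.001, -0.591]
force: [0.3, 0.8, 0.1]
width: 0.0007
gripper_force: 0.5
```

Run:
```python
from plan import *
rows([pose(a,.35*(.95-a)/.95,.0165) for a in (.71,.67,.63,.59,.55,.51,.47,.44)],.088)
from h import *
a=save("side","s9.png").astype(int);print(get_state()["force"])
for v in range(126,176,2):
    print(v,"".join('.' if a[v,u].min()>120 else (':' if abs(a[v,u]-[62,59,58]).max()<7 else ('R' if a[v,u,0]>a[v,u,1]*4 else('Y' if a[v,u,0]>a[v,u,2]+45 else '#'))) for u in range(280,355,1)))
```

```text
q [-0.01  0.17 -0.54 -0.   -0.86  0.99] [ 0.4505 -0.197   0.088 ] -0.591 18.4667
{"tx": 0.016, "ty": 0.008, "tz": 0.000, "twist": -0.017}
{"tx": 0.037, "ty": 0.012, "tz": 0.000, "twist": -0.034}
{"tx": 0.059, "ty": 0.015, "tz": 0.000, "twist": -0.052}
{"tx": 0.081, "ty": 0.017, "tz": 0.000, "twist": -0.069}
{"tx": 0.103, "ty": 0.018, "tz": 0.000, "twist": -0.086}
{"tx": 0.125, "ty": 0.019, "tz": 0.000, "twist": -0.104}
{"tx": 0.147, "ty": 0.018, "tz": 0.000, "twist": -0.121}
{"tx": 0.163, "ty": 0.017, "tz": 0.000, "twist": -0.134}
[ 1.58881168 -0.65684577  0.28501766]
126 YYYY#::::::::::::::#######################################################:
128 YYY##::::::###::::::###################################YYYY###########:::::
130 YY###::::::###::::::####################################:##YY########::::::
132 YY###::::::###:::::::###################################:##YY#####:::::::::
134 Y####::::::#########::################################:########::::::::::::
136 Y###:::::::#########::::::#######################:#############::::::::::::
138 #::::::::::#########:::::::::############
[... 774 characters left out ...]
#######::#YYYYYYYYY#::::::::::::............................
160 .......###############YYYYYYYYY#:::::......#...............................
162 ......#############YYYYYYYYY#:::::#........................................
164 ..##############YYYYYYYYY#:::::#...........................................
166 ########YYYYYYYYYYYYYY#::::::::............................................
168 ########YYYYYYYYYYYY#::::....##............................................
170 ########YYYYYYYYY####::#...................................................
172 #########YYYYYY######......................................................
174 #######:#YYYYYY##YYY.......................................................
```

The bar now runs more steeply, from (290,169) to (327,148), so the gate is moving. I'll continue.

Request:
arm_command(
  commands=[
    {"tx":0.016,"ty":0.008,"tz":0,"twist":-0.017},
    {"tx":0.037,"ty":0.012,"tz":0,"twist":-0.034},
    {"tx":0.059,"ty":0.015,"tz":0,"twist":-0.052},
    {"tx":0.081,"ty":0.017,"tz":0,"twist":-0.069},
    {"tx":0.103,"ty":0.018,"tz":0,"twist":-0.086},
    {"tx":0.125,"ty":0.019,"tz":0,"twist":-0.104},
    {"tx":0.147,"ty":0.018,"tz":0,"twist":-0.121},
    {"tx":0.163,"ty":0.017,"tz":0,"twist":-0.134},
  ],
)

```text
t: 19.18
eef_pos: [0.4815, -0.2232, 0.0878]
ee_rot: [-3.141, -0.0, -0.172]
force: [-0.6, 1.2, -0.6]
width: 0.0004
gripper_force: 0.3
```

Run:
```python
from plan import *
rows([pose(a,.35*(.95-a)/.95,.0165) for a in (.4,.36,.32,.28,.24,.2,.16,.13)],.088)
from h import *
a=save("side","s10.png").astype(int);print(get_state()["force"])
for g in (.2,.3,.4,.5,.6,.75): print(g,proj("side",[np.r_[H+f*(pose(g,0,0)[:2]-H),.102] for f in (.3,.6,1)]).round(0).tolist())
for v in range(116,176,2):
    print(v,"".join('.' if a[v,u].min()>120 else (':' if abs(a[v,u]-[62,59,58]).max()<7 else ('R' if a[v,u,0]>a[v,u,1]*4 else('Y' if a[v,u,0]>a[v,u,2]+45 else '#'))) for u in range(280,355,1)))
```

```text
q [-0.06  0.23 -0.46 -0.   -0.88  1.46] [ 0.4815 -0.2232  0.0878] -0.172 19.1833
{"tx": 0.023, "ty": 0.007, "tz": -0.001, "twist": -0.018}
{"tx": 0.044, "ty": 0.013, "tz": -0.001, "twist": -0.036}
{"tx": 0.066, "ty": 0.019, "tz": -0.001, "twist": -0.053}
{"tx": 0.088, "ty": 0.023, "tz": -0.001, "twist": -0.071}
{"tx": 0.110, "ty": 0.027, "tz": -0.001, "twist": -0.088}
{"tx": 0.132, "ty": 0.029, "tz": -0.001, "twist": -0.105}
{"tx": 0.154, "ty": 0.031, "tz": -0.001, "twist": -0.123}
{"tx": 0.171, "ty": 0.032, "tz": -0.001, "twist": -0.136}
[ 1.3002743  -0.19870978  0.41360389]
0.2 [[295.0, 157.0], [299.0, 146.0], [305.0, 133.0]]
0.3 [[297.0, 157.0], [302.0, 147.0], [310.0, 134.0]]
0.4 [[298.0, 158.0], [305.0, 148.0], [314.0, 135.0]]
0.5 [[300.0, 158.0], [308.0, 149.0], [319.0, 137.0]]
0.6 [[301.0, 159.0], [311.0, 150.0], [323.0, 139.0]]
0.75 [[303.0, 160.0], [314.0, 152.0], [329.0, 143.0]]
116 #####:::::::::::::::##########################################:::::::::::::
118 #####::::::::::::::##########################################::::::::::::::
120 #####:::::::::::::################
[... 1501 characters left out ...]
YYYYYYYY##:::::::::.........................................
160 .......#YYYYYYYYYYYYYY#:#.#::::::::........................................
162 .....####YYYYYYYYYYYY##....................................................
164 ..######YYYY#YYYYYY#Y......................................................
166 ########YYYYYYYYYY#YY#.....................................................
168 ########YYYYYYYY#YYY#......................................................
170 ########YYYYYYYYYYYY#......................................................
172 #########YYYYYYYYYYY.......................................................
174 #######:#YYYYYYYYYYY.......................................................
```

Request:
arm_command(
  commands=[
    {"tx":0.023,"ty":0.007,"tz":0,"twist":-0.018},
    {"tx":0.044,"ty":0.013,"tz":0,"twist":-0.036},
    {"tx":0.066,"ty":0.019,"tz":0,"twist":-0.053},
    {"tx":0.088,"ty":0.023,"tz":0,"twist":-0.071},
    {"tx":0.11,"ty":0.027,"tz":0,"twist":-0.088},
    {"tx":0.132,"ty":0.029,"tz":0,"twist":-0.105},
    {"tx":0.154,"ty":0.031,"tz":0,"twist":-0.123},
    {"tx":0.171,"ty":0.032,"tz":0,"twist":-0.136},
  ],
)

```text
t: 19.9
eef_pos: [0.522, -0.2383, 0.0877]
ee_rot: [-3.142, 0.0, 0.255]
force: [-1.1, 1.2, -0.2]
width: 0.0004
gripper_force: 0.3
```

Run:
```python
from plan import *
from station import get_state
print(get_state()["force"],get_state()["moment"])
rows([pose(a,.35*(.95-a)/.95,.0165) for a in (.1,.08,.06,.04,.02,.0,-.015)],.088)
```

```text
[-1.1317364   1.220608   -0.21196028] [0.11056778 0.1277133  0.00121623]
q [-0.09  0.29 -0.37 -0.   -0.91  1.91] [ 0.522  -0.2383  0.0877] 0.255 19.9
{"tx": 0.016, "ty": 0.008, "tz": -0.001, "twist": -0.013}
{"tx": 0.026, "ty": 0.012, "tz": -0.001, "twist": -0.022}
{"tx": 0.037, "ty": 0.017, "tz": -0.001, "twist": -0.031}
{"tx": 0.047, "ty": 0.021, "tz": -0.001, "twist": -0.039}
{"tx": 0.058, "ty": 0.025, "tz": -0.001, "twist": -0.048}
{"tx": 0.069, "ty": 0.029, "tz": -0.001, "twist": -0.057}
{"tx": 0.077, "ty": 0.031, "tz": -0.001, "twist": -0.063}
```

Request:
arm_command(
  commands=[
    {"tx":0.008,"ty":0.004,"tz":0,"twist":-0.006},
    {"tx":0.016,"ty":0.008,"tz":0,"twist":-0.013},
    {"tx":0.026,"ty":0.012,"tz":0,"twist":-0.022},
    {"tx":0.037,"ty":0.017,"tz":0,"twist":-0.031},
    {"tx":0.047,"ty":0.021,"tz":0,"twist":-0.039},
    {"tx":0.054,"ty":0.024,"tz":0,"twist":-0.045},
    {"tx":0.06,"ty":0.026,"tz":0,"twist":-0.05},
    {"tx":0.06,"ty":0.026,"tz":0,"twist":-0.05},
  ],
)

```text
t: 20.57
eef_pos: [0.5382, -0.2408, 0.0875]
ee_rot: [3.141, -0.0, 0.412]
force: [-0.0, 0.0, 0.2]
width: 0.0006
gripper_force: 0.1
```

Run:
```python
from plan import *
from h import *
a=save("side","s11.png").astype(int);print(get_state()["force"])
rows([pose(a,.35*(.95-a)/.95,.0165) for a in (0,-.015,-.03,-.05)],.088)
for g in (-.02,0,.05,.1): print(g,proj("side",[np.r_[H+f*(pose(g,0,0)[:2]-H),.102] for f in (.3,.6,1)]).round(0).tolist())
for v in range(116,176,2):
    print(v,"".join('.' if a[v,u].min()>120 else (':' if abs(a[v,u]-[62,59,58]).max()<7 else ('R' if a[v,u,0]>a[v,u,1]*4 else('Y' if a[v,u,0]>a[v,u,2]+45 else '#'))) for u in range(270,330,1)))
```

```text
[-0.69940463  0.30138754  0.59558031]
q [-0.09  0.32 -0.33  0.   -0.92  2.07] [ 0.5381 -0.2408  0.0875] 0.411 20.6167
{"tx": 0.008, "ty": 0.004, "tz": -0.002, "twist": -0.007}
{"tx": 0.016, "ty": 0.008, "tz": -0.002, "twist": -0.014}
{"tx": 0.023, "ty": 0.011, "tz": -0.002, "twist": -0.020}
{"tx": 0.033, "ty": 0.016, "tz": -0.002, "twist": -0.029}
-0.02 [[292.0, 156.0], [293.0, 145.0], [294.0, 131.0]]
0 [[292.0, 156.0], [293.0, 145.0], [295.0, 131.0]]
0.05 [[293.0, 156.0], [295.0, 145.0], [297.0, 132.0]]
0.1 [[294.0, 156.0], [296.0, 146.0], [300.0, 132.0]]
116 ###############::::::#######################################
118 ############YY#::::::::::###################################
120 ###########YYY#:::::::::####################################
122 ##########YYYY#::::::::#RR################################:#
124 ##########YYYY#::::::::#RR####################:######:######
126 #########YYYYY#:::::::##RR########:#########################
128 ######YYYYYYYY#::::::###RR###############################:::
130 YYYYYYYYYYYYY##::::::###RR####################::::::::::::::
132 YYYYYYYYYYYYY
[... 712 characters left out ...]
YY....#####YYYYYYYYYYY............................
156 .#Y#######YY#....####YYYYYYYYYYY............................
158 .#YYYYYYYYY#.....####YYYYYYYYYY#............................
160 .....#####.......###YYYYYYYYYYY#............................
162 ................####YYYYYYYYYYY.............................
164 #...........########YYYYYYYYYYY.............................
166 ###################YYYYYYYYYYYY#............................
168 ##################YYYYYYYYYYYY#.............................
170 ##################YYYYYYYYYYYY#.............................
172 ###################YYYYYYYYYYY..............................
174 ###################YYYYYYYYYYY..............................
```

Request:
arm_command(
  commands=[
    {"tx":0.004,"ty":0.002,"tz":0,"twist":0},
    {"tx":0.008,"ty":0.003,"tz":0,"twist":0},
    {"tx":0.012,"ty":0.004,"tz":0,"twist":0},
    {"tx":0.015,"ty":0.005,"tz":0,"twist":0},
    {"tx":0.018,"ty":0.006,"tz":0,"twist":0},
    {"tx":0.021,"ty":0.007,"tz":0,"twist":0},
    {"tx":0.024,"ty":0.008,"tz":0,"twist":0},
    {"tx":0.024,"ty":0.008,"tz":0,"twist":0},
  ],
)

```text
t: 21.28
eef_pos: [0.5394, -0.2405, 0.087]
ee_rot: [-3.138, 0.008, 0.41]
force: [-14.8, -0.3, 10.0]
width: 0.0002
gripper_force: 7.3
```

Request:
arm_command(
  commands=[
    {"tx":-0.02,"ty":0,"tz":0,"twist":0},
    {"tx":-0.04,"ty":0,"tz":0,"twist":0},
    {"tx":-0.08,"ty":0,"tz":0,"twist":0},
    {"tx":-0.14,"ty":0,"tz":0,"twist":0},
    {"tx":-0.2,"ty":0,"tz":0,"twist":0},
    {"tx":-0.28,"ty":0,"tz":0,"twist":0},
    {"tx":-0.36,"ty":0,"tz":0,"twist":0},
    {"tx":-0.42,"ty":0,"tz":0,"twist":0},
  ],
)

```text
t: 21.95
eef_pos: [0.4457, -0.2828, 0.0875]
ee_rot: [-3.141, -0.0, 0.411]
force: [-0.6, -0.5, 0.5]
width: 0.0003
gripper_force: 0.0
```

Request:
arm_command(
  commands=[
    {"tx":0,"ty":0.05,"tz":-0.1,"twist":0},
    {"tx":0,"ty":0.1,"tz":-0.2,"twist":0},
    {"tx":0,"ty":0.15,"tz":-0.3,"twist":0},
    {"tx":0,"ty":0.2,"tz":-0.4,"twist":0},
    {"tx":0,"ty":0.25,"tz":-0.5,"twist":0},
    {"tx":0,"ty":0.3,"tz":-0.6,"twist":0},
    {"tx":0,"ty":0.35,"tz":-0.6,"twist":0},
    {"tx":0,"ty":0.4,"tz":-0.6,"twist":0},
  ],
)

```text
t: 22.62
eef_pos: [0.4884, -0.3751, 0.2394]
ee_rot: [3.139, -0.003, 0.411]
force: [-0.4, 1.0, -0.5]
width: 0.0001
gripper_force: 0.0
```

Run:
```python
from plan import *
from h import *
a=save("side","s12.png").astype(int);print(get_state()["force"],get_state()["eef_pos"])
for g in (-.02,0,.05,.1): print(g,proj("side",[np.r_[H+f*(pose(g,0,0)[:2]-H),.102] for f in (.3,.6,1)]).round(1).tolist(),"knobtop",proj("side",np.r_[pose(g,0,0)[:2],.139]).round(1).tolist())
for v in range(106,176,2):
    print(v,"".join('.' if a[v,u].min()>120 else (':' if abs(a[v,u]-[62,59,58]).max()<7 else ('R' if a[v,u,0]>a[v,u,1]*4 else('Y' if a[v,u,0]>a[v,u,2]+45 else '#'))) for u in range(265,320,1)))
b=save("top","t12.png").astype(int)
for g in (-.02,0,.05,.1): print(g,proj("top",[np.r_[H+f*(pose(g,0,0)[:2]-H),.102] for f in (.3,.6,1)]).round(1).tolist())
for v in range(192,224): print(v,"".join('.' if b[v,u].min()>100 else('R' if b[v,u,0]>b[v,u,1]*4 else('Y' if b[v,u,1]>1.7*b[v,u,2] else '#')) for u in range(340,420)))
```

```text
[ 1.76583771 -1.26922417 -1.01088158] [ 0.488494   -0.37625816  0.23730807]
-0.02 [[291.7, 156.3], [292.6, 145.3], [293.6, 131.4]] knobtop [[293.9, 120.0]]
0 [[292.0, 156.3], [293.2, 145.3], [294.7, 131.4]] knobtop [[295.0, 120.1]]
0.05 [[292.8, 156.4], [294.8, 145.5], [297.2, 131.6]] knobtop [[297.6, 120.3]]
0.1 [[293.6, 156.5], [296.3, 145.6], [299.8, 131.9]] knobtop [[300.2, 120.5]]
106 .......................................................
108 .......................................................
110 .......................................................
112 .......................................................
114 .......................................................
116 ....#YYYYYYYYYYYYYY....................................
118 ...#YYYYYYYYYYYYYYY#...................................
120 ...#YYYYYYYYYYYYYYY#.........YYYY......................
122 ...#YYYYYYYYYYYYYYY#........#RRRRY.....................
124 ...YYYYYYYYYYYYYYYY#........#RRRR#.....................
126 ##.#YYYYYYYYYYYYYYY#........#RRRR#.....................
128 YY.#YYYYYYYYYYYYYYY#......#YYRRRR#.............
[... 3621 characters left out ...]
Y#YYYY##...........#
216 #YYY#####################Y#########Y#####YY###YYYYYY#Y#####Y#Y#Y#Y##...........#
217 #Y##Y#Y##YY#Y##Y####Y#Y###YY#Y#####Y#Y#Y##Y#Y###Y#Y######YY#Y##Y#Y##...........#
218 Y#YY#YYY####YYYY####YY########YY###Y##YY#YY##Y#Y##Y#YY#YYYY##YY#YY##..........##
219 ##YY###Y#YY##Y##Y#Y####Y##YYYYY###Y#Y##YYYY#YYYYYYYYYYYYYY#Y#######...........##
220 #Y##YYYYYY#Y##Y###Y#Y##Y#YYYYYYYYYYYYYYYY##YY################...#.............##
221 Y##Y#Y#YY#Y#YYYYYYYYYYY#YYY#Y##Y####################..........................##
222 YYYY#YY#YY#Y#Y#Y##################.#.........................................###
223 ####################.........................................................###
```

The gate angle reads about 0.01 ± 0.02, and the push met a hard stop at 15 N. I'll push once more on the upper knob only, above the catch, to be sure the gate itself is at its stop.

```bash
python3 go.py .5015 -.2568 .099 .41
```

```text
at [ 0.4876 -0.375   0.2362] rot [-3.1405e+00  8.0000e-04  4.0990e-01] F [-0.58  0.05 -0.45] t 22.72 w 0.0006
tx 0.239 ty -0.412 tz 0.549 twist -0.000
```

Request:
arm_command(
  commands=[
    {"tx":0.05,"ty":-0.1,"tz":0,"twist":0},
    {"tx":0.1,"ty":-0.2,"tz":0.02,"twist":0},
    {"tx":0.16,"ty":-0.3,"tz":0.1,"twist":0},
    {"tx":0.2,"ty":-0.36,"tz":0.22,"twist":0},
    {"tx":0.239,"ty":-0.412,"tz":0.34,"twist":0},
    {"tx":0.239,"ty":-0.412,"tz":0.44,"twist":0},
    {"tx":0.239,"ty":-0.412,"tz":0.52,"twist":0},
    {"tx":0.239,"ty":-0.412,"tz":0.549,"twist":0},
  ],
)

```text
t: 23.38
eef_pos: [0.4985, -0.2542, 0.0961]
ee_rot: [-3.137, 0.005, 0.412]
force: [-1.0, 0.5, -0.9]
width: 0.0005
gripper_force: 0.0
```

Request:
arm_command(
  commands=[
    {"tx":0.03,"ty":0,"tz":0,"twist":0},
    {"tx":0.07,"ty":0,"tz":0,"twist":0},
    {"tx":0.1,"ty":0,"tz":0,"twist":0},
    {"tx":0.125,"ty":0,"tz":0,"twist":0},
    {"tx":0.145,"ty":0,"tz":0,"twist":0},
    {"tx":0.155,"ty":0,"tz":0,"twist":0},
    {"tx":0.16,"ty":0,"tz":0,"twist":0},
    {"tx":0.16,"ty":0,"tz":0,"twist":0},
  ],
)

```text
t: 24.05
eef_pos: [0.5384, -0.2395, 0.1004]
ee_rot: [3.142, -0.0, 0.412]
force: [-0.9, 0.2, -0.7]
width: 0.0005
gripper_force: 0.0
```

```bash
python3 go.py .5425 -.2385 .099 .41
```

```text
at [ 0.5384 -0.2395  0.1004] rot [ 3.1416e+00 -1.0000e-04  4.1150e-01] F [-0.91  0.24 -0.72] t 24.05 w 0.0005
tx 0.016 ty 0.003 tz 0.006 twist 0.000
```

Request:
arm_command(
  commands=[
    {"tx":0.004,"ty":0,"tz":0,"twist":0},
    {"tx":0.008,"ty":0,"tz":0,"twist":0},
    {"tx":0.012,"ty":0,"tz":0,"twist":0},
    {"tx":0.016,"ty":0,"tz":0,"twist":0},
    {"tx":0.018,"ty":0,"tz":0,"twist":0},
    {"tx":0.02,"ty":0,"tz":0,"twist":0},
    {"tx":0.02,"ty":0,"tz":0,"twist":0},
    {"tx":0.02,"ty":0,"tz":0,"twist":0},
  ],
)

```text
t: 24.72
eef_pos: [0.5393, -0.2389, 0.1001]
ee_rot: [-3.14, 0.006, 0.411]
force: [-9.7, -6.3, 6.4]
width: 0.0001
gripper_force: 5.6
```

It stopped at the same place (x = 0.539) with contact on the knob only, so the gate is at its stop. I'll back off, clear away and check.

Request:
arm_command(
  commands=[
    {"tx":-0.02,"ty":0,"tz":0,"twist":0},
    {"tx":-0.05,"ty":0,"tz":0,"twist":0},
    {"tx":-0.1,"ty":0,"tz":0,"twist":0},
    {"tx":-0.16,"ty":0,"tz":0,"twist":0},
    {"tx":-0.23,"ty":0,"tz":0,"twist":0},
    {"tx":-0.3,"ty":0,"tz":0,"twist":0},
    {"tx":-0.36,"ty":0,"tz":0,"twist":0},
    {"tx":-0.38,"ty":0,"tz":0,"twist":0},
  ],
)

```text
t: 25.38
eef_pos: [0.453, -0.2763, 0.1004]
ee_rot: [-3.141, 0.0, 0.41]
force: [-0.9, 0.6, 0.6]
width: 0.0006
gripper_force: 0.0
```

Request:
arm_command(
  commands=[
    {"tx":0,"ty":0.05,"tz":-0.1,"twist":0},
    {"tx":0,"ty":0.1,"tz":-0.2,"twist":0},
    {"tx":0,"ty":0.15,"tz":-0.3,"twist":0},
    {"tx":0,"ty":0.2,"tz":-0.4,"twist":0},
    {"tx":0,"ty":0.25,"tz":-0.5,"twist":0},
    {"tx":0,"ty":0.3,"tz":-0.55,"twist":0},
    {"tx":0,"ty":0.3,"tz":-0.55,"twist":0},
    {"tx":0,"ty":0.3,"tz":-0.55,"twist":0},
  ],
)

```text
t: 26.05
eef_pos: [0.4858, -0.3449, 0.2381]
ee_rot: [3.141, -0.001, 0.41]
force: [-0.6, 0.1, -0.8]
width: 0.0003
gripper_force: 0.0
```

Run:
```python
from h import *
for n,f in (("side","s"),("top","t")):
    im=save(n,f+"13.png")
    def blob(im):
        h=cv2.cvtColor(im,cv2.COLOR_RGB2HSV);m=((h[...,0]<5)|(h[...,0]>174))&(h[...,1]>170)&(h[...,2]>60)
        c=cv2.connectedComponentsWithStats(m.astype(np.uint8));return [(c[3][i].round(1),c[2][i].tolist()) for i in range(1,c[0]) if c[2][i,4]>8]
    print(n,blob(im),blob(cv2.imread(f"pics/{f}12.png")[:,:,::-1]),[(np.round(r["uv"],1),round(r["score"],2)) for r in spot_point("pommel",n)],"exp pommel",proj(n,[.592,-.167,.172]))
    d=abs(im.astype(int)-cv2.imread(f"pics/{f}12.png")[:,:,::-1]).sum(2);y0,x0=((115,245) if n=="side" else (160,325))
    print("changed px near carrier",int((d[y0:y0+85,x0:x0+55]>60).sum()))
    for q in ("dye_jar","awl","rivet_case"): print(q,[np.round(r["rect"]) for r in boxes_of(q,n)][:1])
```

```text
side [(array([295.5, 126.9]), [294, 120, 4, 14, 53])] [(array([295.5, 126.9]), [294, 120, 4, 14, 53])] [(array([274.3, 123.2]), 0.96), (array([166.9, 257. ]), 0.61), (array([214.7, 337.9]), 0.6)] exp pommel [[275.72695482 125.41646345]]
changed px near carrier 0
dye_jar [array([250., 118., 302., 204.])]
awl [array([252., 222., 307., 242.])]
rivet_case [array([342., 213., 392., 249.])]
top [] [(array([409.5, 205.4]), [405, 202, 9, 7, 36])] [(array([136.6, 175. ]), 0.69), (array([206.8, 122.1]), 0.55), (array([194.1, 180.5]), 0.38)] exp pommel [[383.61541518 184.5564656 ]]
changed px near carrier 0
dye_jar [array([306., 138., 324., 168.])]
awl [array([291., 186., 309., 245.])]
rivet_case [array([287., 272., 325., 323.])]
```

```bash
python3 -c "
from station import job_done
print(job_done())"
```

```text
the job is handed in; nothing more can be done
None
```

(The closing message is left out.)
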